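# Torque the manifold plug to the click

## Robot

A 6-joint arm with a two-finger parallel gripper is mounted at the origin on the work surface. World frame = base frame: x ahead of the robot, y to its left, z up, the work surface at z = 0. Lengths are in mm, angles in degrees, forces in N, time in s.
With the tool pointing down it reaches from about 300 to 850 mm from the base axis. Payload 4.2 kg.
Tool frame: the origin (TCP) lies midway between the tips of the shut fingers; the grasp point (between the pads) lies 19 mm behind it; z points along the fingers, x is the direction in which the jaws open and shut, and the axes are right-handed (so a half turn about z gives the same grasp; the last joint's range is limited). The gripper opens to 91 mm and grips with 3 to 60 N. Pads are 32 mm wide; open, the fingers measure 118 mm over their backs; the gripper's body (76 mm by 178 mm) begins 60 mm behind the grasp point.
Start: joints at [68.354, 18.312, 89.639, -0, 72.044, -1.146], TCP at [201.376, 538.601, 213.976] pointing down, gripper open.
Joint ranges: [-177.97, 177.97], [-48.28, 115.42], [12.27, 149.76], [-77.06, 257.06], [2.81, 150.46], [-146.56, 146.56]. Speed limits (degrees/s): [147.25, 147.25, 180, 180, 180, 180].

## Interface

Orientations are given as [roll, pitch, yaw] about the fixed x, y, z axes, in that order (R = Rz(yaw) Ry(pitch) Rx(roll)).
In Python, from workcell import monitor, vision, job, models gives the robot as it stands.
- The arm moves only by the shell command python3 -m creep 'ROWS' [FORCE]. ROWS is text: rows parted by semicolons, each of 7 numbers parted by spaces: the shift along the world's x, y, z in cm, then the turn, a rotation vector about the world's x, y, z in rad, then the gripper's target within -1 to 1 (shut at 1, half-way at 0, fully open at -1). In form: tx ty tz ax ay az hand; .... A call has 1 to 12 rows; each row shifts and turns the pose as measured when the row begins; what a row does not reach is not made up. A row lasts 1/12 s, in which the tool goes at most 41.7 mm and 7.16 degrees, less where a joint would pass 70% of its speed; a pose out of reach is approached as far as the arm can. A call is refused whole if a number of a shift passes 4.17 or a number of a turn 0.125, either way. A call with a gripper value outside its range is refused whole. The fingers move at their own pace and stop on an object; FORCE is the grip in N (left out, the last holds). Time passes only in rows, so rows that do not move let the fingers close. It gives the time, the measured TCP pose, the force and the opening at its end, in the units of the state.
- monitor.state(): the state, without advancing time (a new reading comes with each control period).
- vision.grab_frame(name): name is "scene" or "side" or "wrist"; returns a dict with "img" (384x512x3 uint8, red, green, blue), "mtx" (3x3 intrinsics, pixels), "dist_coeffs" ([k1, k2, p1, p2, k3] as OpenCV has them; the pictures are not rectified), "view" (4x4, takes a point from world to camera coordinates). Camera axes: x right, y down, z forward; pixel columns grow to the right and rows downward; lengths in mm; the calibration is good to about 2 mm. A picture is of the moment at which its call begins. There is no depth.
- job.job_done(): hands the job in, once; it reports no verdict.
Trained networks look in the newest picture that a camera, given by its name, has taken for a name from the list of things; names that differ only in an ending like _2 or _b are one class to them, and where a whole thing is asked for, a point or a joint stands for the part that bears it (a point fixed in the world has none). Each returns a list of dicts, best first, with "confidence" (0 to 1); they miss things now and then, are a little off and sometimes report something else, mostly with a low value. They report only what shows in the picture. A call takes as long as a camera call.
- models.search_frame(camera, query): "rect" ([left, top, right, bottom] in pixels, round what is visible of it).
- models.mark_of(camera, query): "at" ([column, row] in pixels: a listed point, or the origin of a listed thing).
The state is a dict: "time_s": time; "qpos": joint angles; "qvel": joint speeds; "effort": joint torques, N m; "ee_pos": TCP position; "ee_rot": TCP orientation; "force": force on the tool from outside, world axes, zero at the start; "torque": the same for the moment, N m; "gripper_width": finger opening in mm.
Only numpy, scipy, OpenCV 4.12 (cv2) and the standard library are available. Lean on these libraries where they do the work, as an engineer would, in place of code of your own. Each camera call takes 0.05 s, during which the arm holds its last target.

## Task

The brass blanking plug in the shop's air manifold is only hand-tight. Take the preset click wrench from the rubber mat, fit its ring fully down over the plug's hexagon and tighten clockwise (seen from above) until the wrench breaks over with a felt click, then stop at once: do not force the handle on past the click, and do not slacken the plug again. Lift the wrench off, lay it flat back on the mat, and leave the other things on the bench where they are.

Things in the scene. Friction and masses are not known exactly. Their poses are not given: they have to be found in the camera images.
- wrench: Handle of the preset click wrench (0.46 kg), lying flat. Origin: middle of the black ribbed grip, underside. x along the handle to the ring, z up, y left of x. Grip: flat-sided bar, x -60 to +60 mm, 28 mm wide, 18 mm high; then a steel bar 15 mm wide, 14 mm high to the pivot pin at x = 135 mm; ring axis at x = 165 mm. Balances near x = 50 mm. Undersides of grip and ring are level.
- wrench_pin (a point): Top of the pin (handle frame) of the break-over. Handle and head are rigid until the moment at the pin is 1.6 N m: the grip pushed clockwise (its +y) with 12 N at its middle or 15 N at x = 30 mm, less where a firm grasp also passes on a moment. Then the handle swings about the pin, resistance falling about 4 percent per 0.01 rad, to a solid stop at 0.16 rad. Let go, it springs straight. Work it by the grip.
- wrench_ring (a point): Centre of the ring's underside, fixed in the wrench's head. Closed steel ring, 46 mm across, 18 mm high, with a through hole: a hexagon 31.5 mm across flats, two flats facing along x. Axes as wrench while the wrench is straight; in the handle's frame its y is then 0 and grows 0.3 mm per 0.01 rad of break-over.
- plug: Brass plug in one of the manifold's two top ports. Origin: centre of the collar's underside, z up, x square to a flat. Collar 40 mm diameter, 6 mm high; hexagon 30 mm across flats from z = 6 to 17 mm; then a lead-in cone, 30 mm diameter narrowing to 23 mm at z = 22 mm. The ring fits when the yaws are equal modulo 60 degrees; fully down its underside is at z = 6 mm, with about 5 degrees of play either way.
- plug_top (a point): Centre of the plug's top face (z = 22 mm of plug). The plug tightens clockwise from above, against 1.05 to 1.3 N m at first, rising 0.22 N m per 10 degrees; 15 to 45 degrees are missing, differing from start to start. Tight, 0.7 to 1 N m the other way slackens it.
- manifold: Aluminium bar, 220 mm (x) by 60 mm (y), 45 mm high, bolted to the bench by two straps (100 mm in y, 8 mm high, at x = -85 and 85 mm). Origin: centre of its underside. Top ports at x = -45 and 45 mm: one has the plug, the other the coupler. A gauge 50 mm across, 36 mm high, sticks out at its +y side (x = 30 mm) to y = 98 mm; a nipple 30 mm long at its +x end.
- coupler: Steel quick coupler in the manifold's other port: round, 26 mm diameter, 33 mm high above the bar. Origin: centre of its underside.
- mat: Grey rubber mat, 360 mm (x) by 220 mm (y), 4 mm thick, fixed on the bench. Origin: centre of its underside. The wrench starts on it and goes back anywhere on it.
- jar: White plastic jar of sealing paste with a steel lid, 58 mm diameter, 58 mm high. Origin: centre of its underside. Bystander.
- spanner: Small plain spanner lying on the bench, about 160 mm long. Origin: on its underside near the middle. Bystander.
- fittings_bin: Grey open bin of small fittings, 130 by 100 by 50 mm, fixed on the bench. Origin: centre of its underside. Bystander.

How it is judged (in metres and radians):
On the way, in this order (a step that is already met when the one before it is completed fails the run):
1. the wrench's ring is fitted fully down over the plug's hexagon (horizontal distance between wrench_ring and plug below 0.004 m and z of wrench_ring in the frame of plug below 0.0095 m and angle between wrench_ring's own z axis and vertical below 0.12 rad), for 0.15 s.
2. with the ring on the plug, the wrench has broken over (clicked) and is not merely jerked: the handle has swung at least 0.027 rad about its pin for 0.1 s (all of step 1 and y of wrench_ring in the frame of wrench above 0.0008 m), for 0.1 s.
At the end, for the whole second after the job is handed in: Wrench flat and still on the mat: grip middle and ring centre over the mat, undersides within 5 mm of its top, tilt under 0.08 rad. Plug as tight as the click left it, neither slackened nor overtightened: its resistance 1.47 to 2.41 N m (top 67.89 to 68.16 mm over the manifold underside) (x of wrench_ring in the frame of mat between -0.18 and 0.18 m and y of wrench_ring in the frame of mat between -0.11 and 0.11 m and x of wrench in the frame of mat between -0.18 and 0.18 m and y of wrench in the frame of mat between -0.11 and 0.11 m and z of each of wrench, wrench_ring in the frame of mat below 0.009 m and angle between wrench's own z axis and vertical below 0.08 rad and linear speed of wrench below 0.02 m/s and z of plug_top in the frame of manifold between 0.067887 and 0.068163 m); the robot touches nothing.
It fails at once if the handle is forced on past the click, close to its solid stop (swung more than 0.135 rad about its pin) (y of wrench_ring in the frame of wrench above 0.00405 m).
It fails at once if a bystander is moved by more than 20 mm (distance of any of jar, spanner from where it was at the start of the episode above 0.02 m).
It fails at once if the wrench or the robot knocks hard against the coupler or the manifold (more than 25 N) (contact force between any of wrench, the arm, the fingers and coupler above 25 N or contact force between any of wrench, the arm, the fingers and manifold above 25 N).
It also fails if it takes over 72 s, if anything falls off the work surface, if the arm or the gripper's body presses on something with over 40 N, if the wrist force passes 120 N, or if a joint passes its speed limit or range.

## Working session

There is one attempt and no reset: what is moved stays moved. The work goes in short steps, Python scripts to look and compute and a shell command to move; the robot and the scene stay as the last step left them, time stands still between calls to the robot, and variables do not carry over. Pictures are saved under pics/ and viewed, and the job is handed in when it is done.

```bash
ls; mkdir -p pics; cat > h.py <<'E'
import cv2,numpy as np
from workcell import monitor,vision,job,models
def grab(c,fn=None):
    f=vision.grab_frame(c)
    if fn: cv2.imwrite('pics/'+fn,cv2.cvtColor(f['img'],cv2.COLOR_RGB2BGR))
    return f
def ray(f,px):
    u=cv2.undistortPoints(np.array([[px]],float),np.array(f['mtx'],float),np.array(f['dist_coeffs'],float))[0,0]
    V=np.array(f['view'],float);R=V[:3,:3];t=V[:3,3]
    d=R.T@np.array([u[0],u[1],1]);return -R.T@t,d/np.linalg.norm(d)
def onz(f,px,z):
    o,d=ray(f,px);return o+d*(z-o[2])/d[2]
def tri(L):
    A=np.zeros((3,3));b=np.zeros(3)
    for f,p in L:
        o,d=ray(f,p);M=np.eye(3)-np.outer(d,d);A+=M;b+=M@o
    x=np.linalg.solve(A,b)
    return x,[float(np.linalg.norm((np.eye(3)-np.outer(d,d))@(x-o))) for o,d in (ray(f,p) for f,p in L)]
def proj(f,P):
    V=np.array(f['view'],float);r=cv2.Rodrigues(V[:3,:3])[0]
    return cv2.projectPoints(np.array(P,float).reshape(-1,1,3),r,V[:3,3],np.array(f['mtx'],float),np.array(f['dist_coeffs'],float))[0][:,0]
E
python3 - <<'E'
from h import *
np.set_printoptions(precision=1,suppress=True)
F={}
for c in ['scene','side','wrist']:
    F[c]=grab(c,c+'0.png')
    for q in ['wrench','wrench_pin','wrench_ring','plug','plug_top','manifold','coupler','mat','jar','spanner','fittings_bin']:
        r=models.mark_of(c,q)
        print(c,q,[(np.round(x['at'],1).tolist(),round(x['confidence'],2)) for x in r[:2]])
print(monitor.state())
E
```

```text
pics
scene wrench [([196.0, 142.6], 0.69)]
scene wrench_pin [([153.3, 150.3], 0.83)]
scene wrench_ring [([143.1, 158.6], 0.7)]
scene plug []
scene plug_top [([251.9, 225.3], 0.65)]
scene manifold [([272.9, 236.2], 0.66), ([279.9, 355.5], 0.49)]
scene coupler [([286.9, 215.3], 0.49)]
scene mat [([182.4, 151.9], 0.88)]
scene jar [([328.6, 310.1], 0.9)]
scene spanner [([275.9, 354.2], 0.76)]
scene fittings_bin [([391.1, 303.9], 0.68)]
side wrench [([271.2, 157.9], 0.81)]
side wrench_pin [([236.2, 154.9], 0.74), ([272.8, 156.5], 0.51)]
side wrench_ring [([226.4, 158.9], 0.46), ([243.1, 203.1], 0.17)]
side plug [([247.0, 215.7], 0.68)]
side plug_top [([244.6, 208.4], 0.53)]
side manifold [([264.0, 233.2], 0.82)]
side coupler [([278.6, 220.0], 0.47)]
side mat [([263.7, 160.6], 0.58)]
side jar [([249.2, 297.0], 0.88)]
side spanner [([180.8, 303.0], 0.94)]
side fittings_bin [([322.9, 332.5], 0.6)]
wrist wrench []
wrist wrench_pin []
wrist wrench_ring []
wrist plug []
wrist plug_top []
wrist manifold []
wrist coupler []
wrist mat []
wrist jar []
wrist spanner []
wrist fittings_bin [([210.3, 291.4], 0.9)]
{'time_s': 1.8, 'qpos': array([68.4, 18.3, 89.6,  0. , 72. , -1.1]), 'qvel': array([ 0. , -0. ,  0. ,  0.1,  0. ,  0.1]), 'effort': array([ -0. , -41.2, -23.2,   0.1,   0. ,   0. ]), 'ee_pos': array([201.4, 538.6, 214. ]), 'ee_rot': array([-180. ,   -0. ,   69.5]), 'force': array([0. , 0.7, 0.6]), 'torque': array([-0., -0., -0.]), 'gripper_width': 90.90903800984417}
```

View pics/scene0.png

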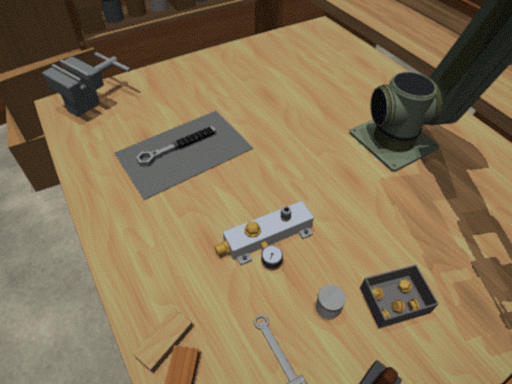

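View pics/side0.png

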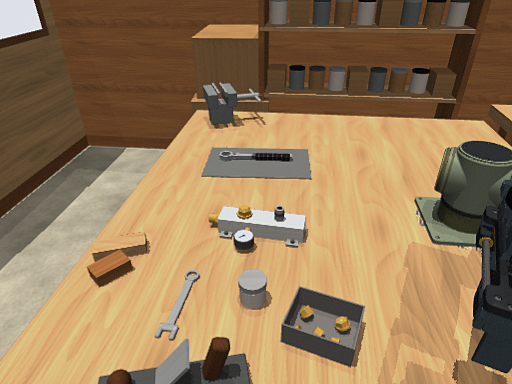

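View pics/wrist0.png

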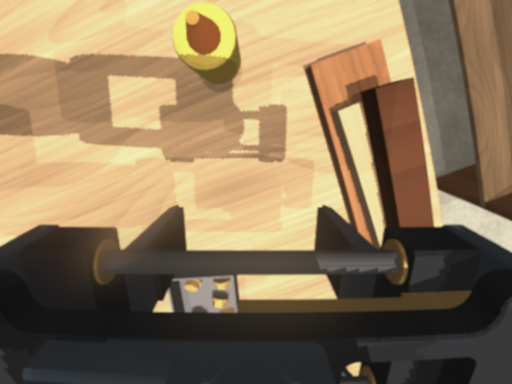

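```bash
python3 - <<'E'
from h import *
import pickle
np.set_printoptions(precision=1,suppress=True)
s=grab('scene');d=grab('side');w=grab('wrist')
pickle.dump((s,d,w),open('f0.pkl','wb'))
for n,a,b in [('wrench',[196,142.6],[271.2,157.9]),('pin',[153.3,150.3],[236.2,154.9]),('ring',[143.1,158.6],[226.4,158.9]),('ptop',[251.9,225.3],[244.6,208.4]),('manifold',[272.9,236.2],[264,233.2]),('coupler',[286.9,215.3],[278.6,220]),('mat',[182.4,151.9],[263.7,160.6]),('jar',[328.6,310.1],[249.2,297]),('sp',[275.9,354.2],[180.8,303]),('bin',[391.1,303.9],[322.9,332.5])]:
    x,r=tri([(s,a),(d,b)]);print(n,x,np.array(r))
for f in (s,d,w): print(ray(f,[256,192]),f['mtx'][0])
E
```

```text
wrench [ 544.7 -288.9   13.6] [4.2 4.2]
pin [ 671.7 -327.6    3.8] [1.4 1.4]
ring [ 708.2 -327.5  -13.8] [2.1 2.1]
ptop [574.2  91.4  60.5] [0.2 0.2]
manifold [522.6 108.7  -2. ] [0.4 0.4]
coupler [482.6 102.9  43.9] [4.7 4.7]
mat [ 579.9 -312.1  -17. ] [12.7 12.7]
jar [527.3 339.7  12.6] [0.3 0.3]
sp [670.9 354.2  -9.1] [1.2 1.2]
bin [380.6 393.7 -12.3] [5.5 5.5]
(array([843.6, 538.8, 805.3]), array([-0.3, -0.5, -0.8])) [383.5   0.  255.7]
(array([439.4, 858.8, 593. ]), array([ 0.1, -0.8, -0.5])) [368.2   0.  258.8]
(array([129.1, 565.9, 383.8]), array([ 0.3, -0.1, -1. ])) [266.   0. 250.]
```

Scene picture: wrench on the mat, with its ring at (145,158) and grip at (196,140). The manifold has the plug at (252,229) and the coupler at (287,213); its gauge and nipple show it lies roughly along world +x. The side view agrees. The wrist camera sees only the bin. I'll move over the plug first for a closer look.

```bash
python3 -m creep '3.1 -4.1 0.5 0 0 -0.1 -1;3.1 -4.1 0.5 0 0 -0.1 -1;3.1 -4.1 0.5 0 0 -0.1 -1;3.1 -4.1 0.5 0 0 -0.1 -1;3.1 -4.1 0.5 0 0 -0.1 -1;3.1 -4.1 0.5 0 0 -0.1 -1;3.1 -4.1 0.5 0 0 -0.1 -1;3.1 -4.1 0.5 0 0 -0.1 -1;3.1 -4.1 0.5 0 0 -0.1 -1;3.1 -4.1 0.5 0 0 -0.1 -1;3.1 -4.1 0.5 0 0 -0.1 -1;3.1 -4.1 0.5 0 0 -0.1 -1'
```

```text
time_s: 2.95
ee_pos: [500.1, 138.1, 263.1]
ee_rot: [-179.8, -0.3, -1.7]
force: [-0.2, 1.3, -1.2]
gripper_width: 91.3
```

```bash
python3 -m creep '2 -4.1 0 0 0 0 -1;2 -4.1 0 0 0 0 -1;2 -3.5 0 0 0 0 -1;0 0 0 0 0 0 -1;0 0 0 0 0 0 -1'; python3 - <<'E'
from h import *
import pickle
f=grab('wrist','w1.png')
R={}
for q in ['plug','plug_top','coupler','manifold']:
    print(q,[(np.round(x['at'],1).tolist(),round(x['confidence'],2)) for x in models.mark_of('wrist',q)[:2]])
pickle.dump(f,open('w1.pkl','wb')); print(monitor.state()['ee_pos'],ray(f,[256,192]))
E
```

```text
time_s: 3.37
ee_pos: [561.2, 19.7, 263.8]
ee_rot: [-179.9, -0.7, -2.5]
force: [0.7, -0.1, -0.4]
gripper_width: 91.2
plug [([253.9, 117.7], 0.71)]
plug_top [([260.3, 113.4], 0.66)]
coupler [([192.6, 107.9], 0.69)]
manifold [([224.2, 108.4], 0.94)]
[560.174795    22.55631668 264.20301073] (array([562.88167324,  96.97743396, 433.78348136]), array([ 0.02176175, -0.28374374, -0.95865318]))
```

View pics/w1.png

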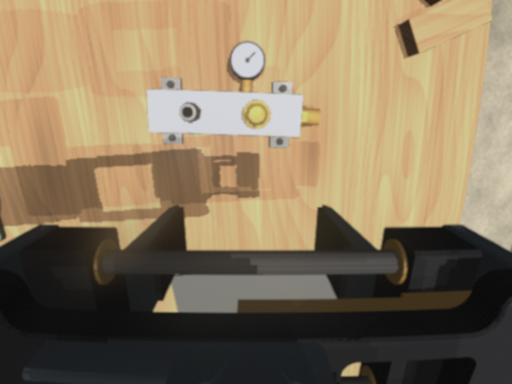

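```bash
python3 -m creep '0.3 1 -3.5 0 0 0 -1;0.3 1 -3.5 0 0 0.02 -1;0.2 1 -3.5 0 0 0.02 -1;0 0 -2 0 0 0 -1;0 0 0 0 0 0 -1;0 0 0 0 0 0 -1'; python3 - <<'E'
from h import *
import pickle
f=grab('wrist','w2.png')
for q in ['plug','plug_top','coupler']:
    print(q,[(np.round(x['at'],1).tolist(),round(x['confidence'],2)) for x in models.mark_of('wrist',q)[:2]])
pickle.dump(f,open('w2.pkl','wb')); print(monitor.state()['ee_pos'],ray(f,[256,192]))
g=pickle.load(open('w1.pkl','rb'));s,d,_=pickle.load(open('f0.pkl','rb'))
im=cv2.cvtColor(f['img'],cv2.COLOR_RGB2BGR)
cv2.imwrite('pics/w2z.png',cv2.resize(im[0:200,150:420],None,fx=2.9,fy=2.9,interpolation=cv2.INTER_CUBIC))
E
```

```text
time_s: 4.12
ee_pos: [566.8, 61.7, 139.6]
ee_rot: [-179.8, -1.3, 0.8]
force: [0.1, -0.7, 0.2]
gripper_width: 91.0
plug [([256.4, 160.5], 0.67)]
plug_top []
coupler [([166.8, 148.3], 0.89)]
[568.57119512  60.60534447 141.63489802] (array([562.2150937 , 138.55199745, 309.68732623]), array([ 0.04843306, -0.28028963, -0.95869284]))
```

View pics/w2z.png

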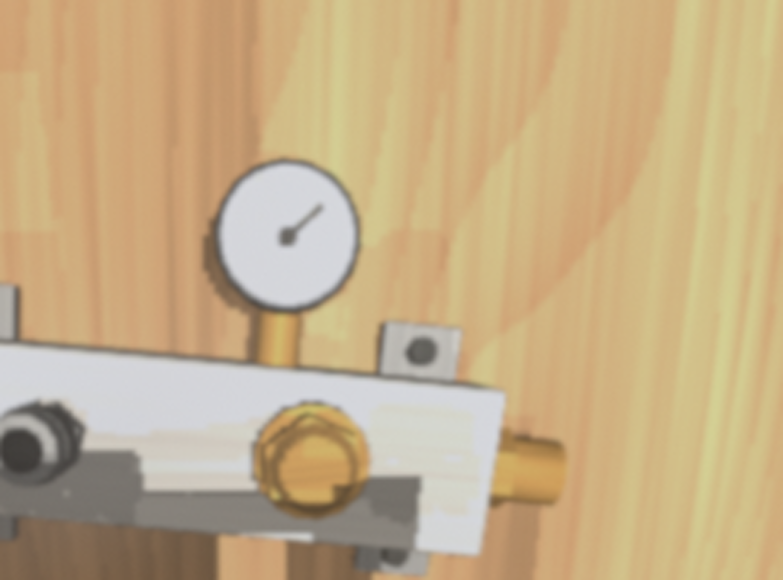

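```bash
python3 - <<'E'
from h import *
import pickle
f=pickle.load(open('w2.pkl','rb'))
im=cv2.cvtColor(f['img'],cv2.COLOR_RGB2BGR)[132:184,230:282]
im=cv2.resize(im,None,fx=11,fy=11,interpolation=cv2.INTER_CUBIC)
im=cv2.normalize(im,None,0,255,cv2.NORM_MINMAX)
cv2.imwrite('pics/w2p.png',im)
E
```

```text
(no output)
```

View pics/w2p.png

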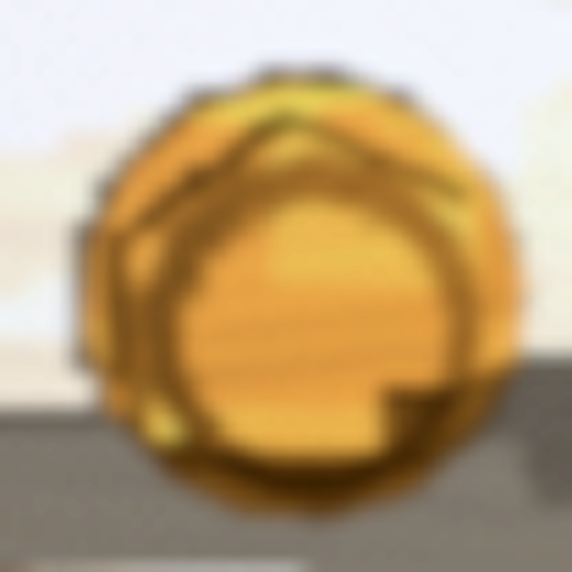

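```bash
python3 - <<'E'
from h import *
import pickle
np.set_printoptions(precision=2,suppress=True)
f=pickle.load(open('w2.pkl','rb'))
cv=lambda u,v:np.array([230+(u+.5)/11-.5,132+(v+.5)/11-.5])
c=onz(f,cv(314,325),68.2);print('top',c)
# collar circle: extents
print('collar',onz(f,cv(305,292),50))
P=[onz(f,cv(*p),63.2) for p in [(285,112),(128,228),(465,195)]]
for p in P:
    v=(p-c)[:2];print(p,np.hypot(*v),np.degrees(np.arctan2(v[1],v[0])))
E
cat > ov.py <<'E'
from h import *
import pickle,sys
def overlay(f,c,yaw,off,size,sc,fn):
    im=cv2.cvtColor(f['img'],cv2.COLOR_RGB2BGR)[off[1]:off[1]+size,off[0]:off[0]+size]
    im=cv2.resize(im,None,fx=sc,fy=sc,interpolation=cv2.INTER_CUBIC)
    t=np.linspace(0,2*np.pi,60)
    hx=np.radians(yaw+30+60*np.arange(7))
    for r,tt,z,col in [(11.5,t,68.2,(255,0,0)),(20,t,52.2,(0,255,0)),(30/np.sqrt(3),hx,63.2,(0,0,255))]:
        q=proj(f,np.c_[c[0]+r*np.cos(tt),c[1]+r*np.sin(tt),np.full(len(tt),z)])
        q=(q-off+.5)*sc-.5
        cv2.polylines(im,[np.round(q).astype(int)],False,col,1)
    cv2.imwrite('pics/'+fn,im)
E

```

```text
top [575.72  97.51  68.2 ]
collar [575.86  97.39  50.  ]
[573.17 114.62  63.2 ] 17.297938680993767 98.4867066819561
[560.12 104.75  63.2 ] 17.199219412886304 155.11175450612902
[588.49 107.88  63.2 ] 16.453465778520673 39.07766938769842
```

```bash
python3 - <<'E'
from ov import *
f=pickle.load(open('w2.pkl','rb'))
a=[]
for y in (5,8):
    overlay(f,(575.7,97.5),y,np.array([230,132]),52,8,'o.png'); a.append(cv2.imread('pics/o.png'))
cv2.imwrite('pics/o1.png',np.hstack(a)[:, :800])
E
```

```text
(no output)
```

View pics/o1.png

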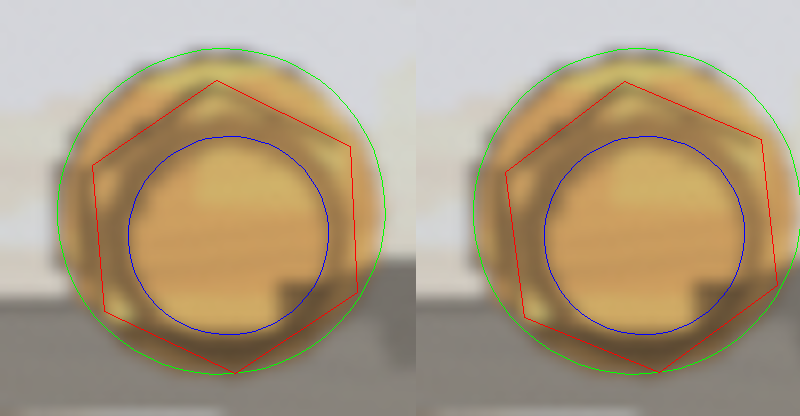

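The plug's hexagon shows clearly in the wrist picture: corners near (256,142) and (241,152), cone top centre near (258,161). It sits at about (575.7, 97.5) with yaw about 6.5° mod 60. I'll lay the wrench handle toward −53° from the plug, clear of the coupler and gauge. Now over to the wrench.

```bash
python3 -m creep '0 -3 0.8 0 0 -0.12 -1;0 -3 0.8 0 0 -0.12 -1;0 -3 0.8 0 0 -0.12 -1;0 -3 0.8 0 0 -0.12 -1;0 -3 0.8 0 0 -0.12 -1;0 -3 0.8 0 0 -0.12 -1;0 -3 0 0 0 -0.12 -1;0 -3 0 0 0 -0.12 -1;0 -3 0 0 0 -0.12 -1;0 -3 0 0 0 -0.12 -1;0 -3 0 0 0 -0.12 -1;0 -3 0 0 0 -0.12 -1'; python3 -m creep '0 0 0 0 0 -0.12 -1;0 0 0 0 0 -0.12 -1;0 0 0 0 0 -0.12 -1;0 0 0 0 0 0 -1;0 0 0 0 0 0 -1'; cat > wr.py <<'E'
from h import *
import pickle,sys
f=grab('wrist',sys.argv[1]+'.png')
pickle.dump(f,open(sys.argv[1]+'.pkl','wb'))
for q in sys.argv[2:]:
    print(q,[(np.round(x['at'],1).tolist(),round(x['confidence'],2)) for x in models.mark_of('wrist',q)[:2]])
s=monitor.state();print(s['time_s'],s['ee_pos'],s['ee_rot'],s['force'],s['gripper_width'])
E
python3 wr.py w3 wrench wrench_pin wrench_ring mat
```

```text
time_s: 5.32
ee_pos: [574.4, -315.2, 215.9]
ee_rot: [-178.3, -3.4, -84.9]
force: [0.5, 0.2, -0.1]
gripper_width: 91.0
time_s: 5.73
ee_pos: [574.9, -327.3, 224.3]
ee_rot: [-177.5, -3.8, -106.5]
force: [0.1, 0.5, 0.4]
gripper_width: 91.3
wrench [([238.3, 199.1], 0.55)]
wrench_pin [([201.7, 111.7], 0.81)]
wrench_ring [([194.4, 93.2], 0.78)]
mat [([210.7, 172.0], 0.62)]
5.9833 [ 574.63180831 -326.47825733  223.12754841] [-177.57464222   -3.81597646 -106.57688849] [ 0.07221892 -0.17184283  0.24278434] 91.66067783943446
```

View pics/w3.png

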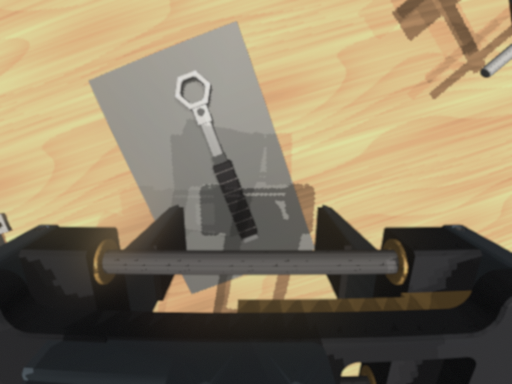

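```bash
cat > meas.py <<'E'
from h import *
import pickle,sys
from scipy.spatial.transform import Rotation as R
np.set_printoptions(precision=2,suppress=True)
def corr(yaw,s=None):
    s=s or monitor.state()
    r=R.from_euler('xyz',s['ee_rot'],degrees=True)
    t=R.from_euler('xyz',[180,0,yaw],degrees=True)
    return (t*r.inv()).as_rotvec()
E
python3 - <<'E'
from meas import *
f=pickle.load(open('w3.pkl','rb'))
s,d,_=pickle.load(open('f0.pkl','rb'))
r=onz(f,[193.5,91.5],22); g=onz(f,[236,197.5],22); p=onz(f,[201.7,111.7],18)
print('ring',r,'grip',g,'pin',p, np.linalg.norm(r-g),np.degrees(np.arctan2(*(r-g)[1::-1])))
for n,a,b,c in [('pin',[153.3,150.3],[236.2,154.9],[201.7,111.7]),('ring',[143.1,158.6],[226.4,158.9],[194.4,93.2]),('grip',[196,142.6],[271.2,157.9],[238.3,199.1])]:
    print(n,tri([(s,a),(d,b),(f,c)]))
print('corr',corr(-105))
E
```

```text
ring [ 702.79 -299.81   22.  ] grip [ 546.26 -310.64   22.  ] pin [ 675.2  -301.54   18.  ] 156.9067899534135 3.9582520067476263
pin (array([ 672.55, -304.43,   19.06]), [5.923173009614056, 6.452077315236375, 3.7684638780946615])
ring (array([ 705.62, -301.7 ,    3.21]), [8.291560944030712, 5.391295305262827, 4.070118555031379])
grip (array([ 540.91, -308.86,    0.96]), [7.849755298582108, 6.1515497270453405, 4.712450647423073])
corr [0.08 0.02 0.03]
```

```bash
python3 -c "
from meas import *
print(corr(-86))"
```

```text
[0.07 0.03 0.36]
```

```bash
python3 -m creep '0 0.6 -2.5 0.023 0.01 0.12 -1;0 0.6 -2.5 0.023 0.01 0.12 -1;0 0.5 -2.5 0.023 0.01 0.12 -1;0 0 0 0 0 0 -1;0 0 0 0 0 0 -1'; python3 wr.py w4 wrench wrench_pin wrench_ring; python3 -c "
from meas import *
print(corr(-86))"
```

```text
time_s: 6.4
ee_pos: [575.7, -308.2, 148.7]
ee_rot: [-179.4, -0.0, -85.1]
force: [0.9, 0.4, 0.9]
gripper_width: 91.1
wrench [([251.7, 207.0], 0.61)]
wrench_pin [([250.5, 94.1], 0.74), ([252.1, 68.9], 0.43)]
wrench_ring [([250.2, 66.6], 0.7)]
6.6 [ 576.31147951 -308.63130283  150.26904571] [-1.79203081e+02 -1.27650469e-01 -8.50123858e+01] [0.49423758 0.39972557 0.81526084] 91.12193548354716
[ 0.    0.01 -0.02]
```

View pics/w4.png

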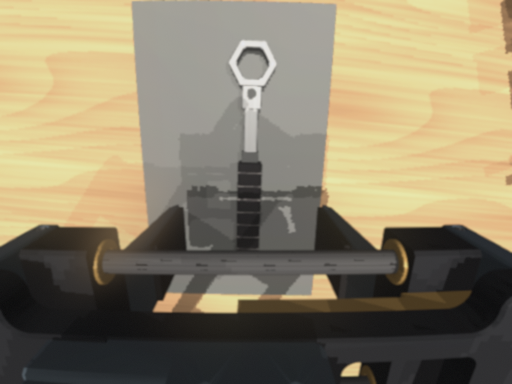

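```bash
python3 - <<'E'
from meas import *
f=pickle.load(open('w4.pkl','rb'));e=pickle.load(open('w3.pkl','rb'))
im=cv2.cvtColor(f['img'],cv2.COLOR_RGB2BGR)
r=onz(f,[253,63.5],22);g1=onz(f,[249.7,161.5],22);g2=onz(f,[248,240],22);m=onz(f,[251,95],18)
print(r,g1,g2,m)
print(np.linalg.norm(r-g1),np.degrees(np.arctan2(*(r-g1)[1::-1])),np.degrees(np.arctan2(*(r-g2)[1::-1])))
print('ring h',tri([(e,[193.5,91.5]),(f,[253,63.5])]),'pin h',tri([(e,[201.7,111.7]),(f,[250.5,94.1])]))
cv2.imwrite('pics/w4z.png',cv2.resize(im[30:250,190:310],None,fx=2.7,fy=2.7,interpolation=cv2.INTER_CUBIC))
E
```

```text
[ 704.95 -299.53   22.  ] [ 602.08 -305.01   22.  ] [ 505.32 -311.3    22.  ] [ 673.76 -300.19   18.  ]
103.01712835192636 3.0485447352715638 3.3747659894271815
ring h (array([ 703.2 , -299.87,   26.01]), [1.0561330901828612, 1.0561330901825337]) pin h (array([ 676.75, -299.44,   -5.34]), [0.28910867034825033, 0.28910867034820664])
```

View pics/w4z.png

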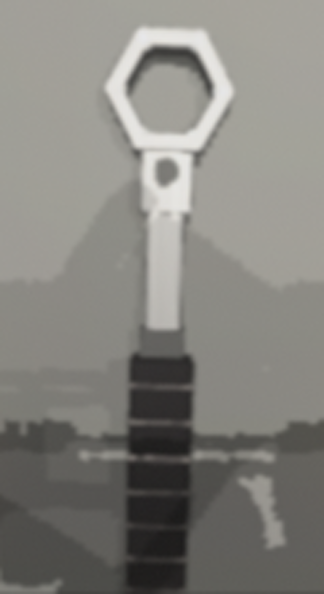

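```bash
python3 -m creep '-0.2 0.1 -3 0 0 -0.02 -1;-0.2 0.1 -3 0 0 0 -1;-0.2 0 -3 0 0 0 -1;0 0 -2.5 0 0 0 -1;0 0 0 0 0 0 -1;0 0 0 0 0 0 -1'; python3 wr.py w5; python3 -c "
from meas import *
print(corr(-86.6))"
```

```text
time_s: 7.1
ee_pos: [576.8, -310.3, 44.1]
ee_rot: [-178.0, -1.0, -86.5]
force: [0.7, -0.6, 1.2]
gripper_width: 91.3
7.15 [ 576.74033739 -310.27523929   44.20196525] [-178.00878057   -0.9619104   -86.51633707] [ 0.4255686  -0.03945428  0.17694917] 91.53261120921826
[ 0.01  0.04 -0.  ]
```

View pics/w5.png

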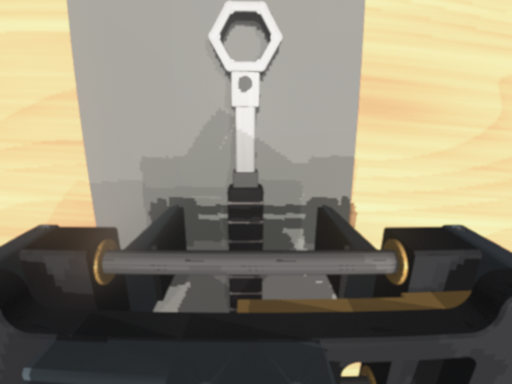

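```bash
python3 -m creep '-0.6 0.4 -1.5 0.01 0.04 0 -1;0 0 -1.5 0 0 0 -1;0 0 0 0 0 0 -1;0 0 0 0 0 0 -1';  python3 -c "
from meas import *
print(corr(-86.6),monitor.state()['ee_pos'])"
```

```text
time_s: 7.48
ee_pos: [574.6, -308.2, 19.7]
ee_rot: [-180.0, -0.6, -86.6]
force: [-0.4, 0.1, 0.5]
gripper_width: 91.3
[ 0.01  0.   -0.  ] [ 574.59 -308.19   19.72]
```

```bash
python3 -m creep '-0.3 0.1 -0.9 0.01 0 0 -1;-0.1 0 -0.4 0 0 0 -1;0 0 0 0 0 0 -1;0 0 0 0 0 0 -1' 50
```

```text
time_s: 7.82
ee_pos: [571.8, -307.8, 8.3]
ee_rot: [-179.8, -0.1, -86.6]
force: [0.7, -0.6, 0.1]
gripper_width: 91.2
```

```bash
python3 -m creep '0 0 -0.1 0 0 0 -1;0 0 0 0 0 0 0;0 0 0 0 0 0 0.5;0 0 0 0 0 0 1;0 0 0 0 0 0 1;0 0 0 0 0 0 1;0 0 0 0 0 0 1;0 0 0 0 0 0 1' 50; python3 -m creep '0 0 0 0 0 0 1;0 0 0 0 0 0 1;0 0 0 0 0 0 1;0 0 0 0 0 0 1;0 0 0 0 0 0 1'
```

```text
time_s: 8.48
ee_pos: [572.4, -308.3, 8.5]
ee_rot: [-179.7, -0.1, -86.6]
force: [-0.6, 0.2, -0.5]
gripper_width: 47.2
time_s: 8.9
ee_pos: [572.3, -307.9, 8.5]
ee_rot: [-179.7, -0.1, -86.5]
force: [-0.0, 0.1, -0.2]
gripper_width: 27.4
```

```bash
python3 -m creep '0 0 1 0 0 0 1;0 0 2 0 0 0 1;0 0 3.5 0 0 0 1;0 0 3.5 0 0 0 1;0 0 2 0 0 0 1;0 0 0 0 0 0 1;0 0 0 0 0 0 1'; python3 wr.py w6 wrench_ring wrench_pin;  python3 -c "
from meas import *
print(corr(-86.6))"
```

```text
time_s: 9.48
ee_pos: [564.3, -304.0, 126.8]
ee_rot: [179.2, 0.5, -86.6]
force: [-0.1, 0.4, -6.0]
gripper_width: 27.6
wrench_ring []
wrench_pin [([251.8, 66.9], 0.9)]
9.6333 [ 563.61210018 -303.63755555  124.94591467] [179.08357597   0.62186941 -86.5715062 ] [-0.29349016  0.35768193 -5.90602301] 27.43347054814471
[-0.01 -0.02 -0.  ]
```

View pics/w6.png

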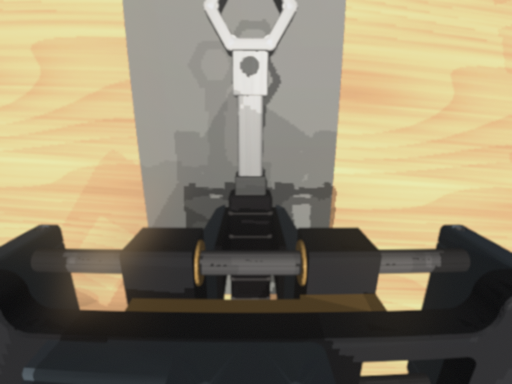

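```bash
cat > tool.py <<'E'
from meas import *
def totool(P,s):
    r=R.from_euler('xyz',s['ee_rot'],degrees=True); return r.inv().apply(np.array(P)-s['ee_pos'])
E
python3 - <<'E'
from tool import *
f=pickle.load(open('w6.pkl','rb'))
s=dict(ee_pos=np.array([563.6,-303.64,124.95]),ee_rot=np.array([179.08,.62,-86.57]))
# pick points with z offset relative tcp
for n,px,h in [('ringflat',[250.7,45],13.5),('pin',[250.5,67],13.5),('bar far',[250.2,100],9.5),('bar near',[249.8,172],9.5),('grip end',[250,195],13.5)]:
    print(n,totool(onz(f,px,s['ee_pos'][2]+h),s))
im=cv2.cvtColor(f['img'],cv2.COLOR_RGB2BGR)
cv2.imwrite('pics/w6z.png',cv2.resize(im[0:240,190:310],None,fx=2.5,fy=2.5,interpolation=cv2.INTER_CUBIC))
E
```

```text
ringflat [   0.27 -114.16  -15.34]
pin [   0.18 -103.01  -15.16]
bar far [  0.03 -85.8  -10.88]
bar near [ -0.19 -43.11 -10.19]
grip end [ -0.06 -29.34 -13.97]
```

View pics/w6z.png

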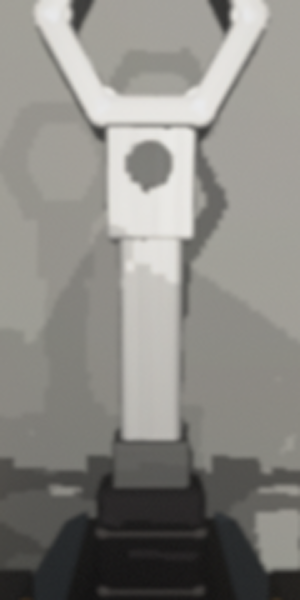

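```bash
python3 -m creep '0.5 1.5 0 0 0 0.12 1;0.5 1.5 0 0 0 0.12 1;0.5 1.5 0 0 0 0.12 1;0.5 1.5 0 0 0 0.12 1;0.5 1.5 0 0 0 0.12 1;0.5 1.5 0 0 0 0.12 1;0.5 1.5 0 0 0 0.12 1;0.5 1.5 0 0 0 0.12 1;0.5 1.5 0 0 0 0.12 1;0.5 1.5 0 0 0 0.12 1;0.5 1.5 0 0 0 0.12 1;0 0 0 0 0 0 1'; python3 -c "
from meas import *
print(corr(36.5))"
```

```text
time_s: 10.63
ee_pos: [607.0, -128.3, 97.1]
ee_rot: [178.2, 2.9, -7.8]
force: [0.5, -1.1, -5.8]
gripper_width: 28.0
[ 0.04 -0.04  0.77]
```

```bash
python3 -m creep '0.6 1.4 0.6 0.006 -0.006 0.11 1;0.6 1.4 0.6 0.006 -0.006 0.11 1;0.6 1.4 0.6 0.006 -0.006 0.11 1;0.6 1.4 0.6 0.006 -0.006 0.11 1;0.6 1.4 0.6 0.006 -0.006 0.11 1;0.6 1.4 0.6 0.006 -0.006 0.11 1;0.6 1.4 0 0.006 -0.006 0.1 1;0 0 0 0 0 0 1;0 0 0 0 0 0 1'; python3 -c "
from meas import *
print(corr(36.5))"
```

```text
time_s: 11.38
ee_pos: [641.9, -28.4, 116.7]
ee_rot: [-179.6, 1.5, 37.2]
force: [-0.1, -0.4, -4.5]
gripper_width: 27.5
[ 0.01 -0.03 -0.01]
```

```bash
python3 -m creep '0.7 0.9 0 0.01 -0.025 -0.01 1;0.6 0.9 0 0 0 0 1;0 0 0 0 0 0 1;0 0 0 0 0 0 1'; python3 wr.py w7 wrench_pin plug; python3 - <<'E'
from meas import *
print(corr(36.5))
for c in ('scene','side'):
    f=grab(c);pickle.dump(f,open(c+'7.pkl','wb'))
    for q in ('wrench_ring','plug_top','wrench_pin'): print(c,q,[(np.round(x['at'],1).tolist(),round(x['confidence'],2)) for x in models.mark_of(c,q)[:2]])
    im=cv2.cvtColor(f['img'],cv2.COLOR_RGB2BGR)
    x,y=(205,180) if c=='scene' else (195,160)
    cv2.imwrite('pics/%s7.png'%c,cv2.resize(im[y:y+100,x:x+130],None,fx=5,fy=5,interpolation=cv2.INTER_CUBIC))
E
```

```text
time_s: 11.72
ee_pos: [652.5, -13.2, 112.2]
ee_rot: [-179.8, 0.5, 36.1]
force: [-0.7, -0.3, -5.7]
gripper_width: 27.7
wrench_pin [([253.2, 67.6], 0.59), ([250.8, 35.1], 0.59)]
plug [([254.3, 43.7], 0.67)]
11.8667 [652.73318372 -13.04986017 112.6525618 ] [-179.80365544    0.44971214   36.07388169] [-0.13059284 -0.32040807 -5.62596036] 27.719006944638686
[ 0.   -0.01  0.01]
scene wrench_ring [([250.0, 213.0], 0.91), ([241.0, 204.1], 0.19)]
scene plug_top [([255.0, 225.7], 0.75)]
scene wrench_pin []
side wrench_ring [([245.1, 195.9], 0.73)]
side plug_top [([245.2, 203.8], 0.73)]
side wrench_pin [([239.2, 184.5], 0.9), ([260.9, 231.2], 0.65)]
```

View pics/w7.png

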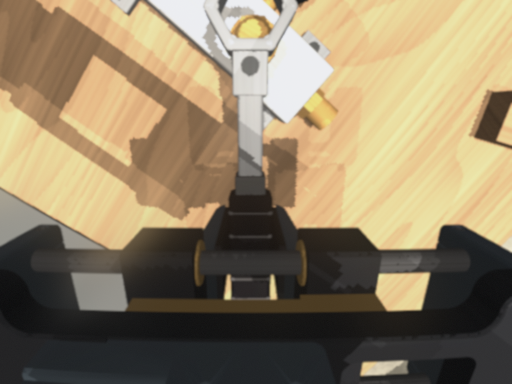

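View pics/scene7.png

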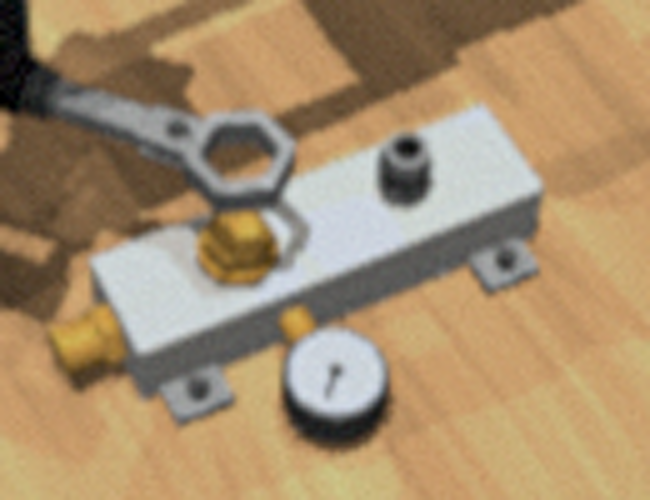

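View pics/side7.png

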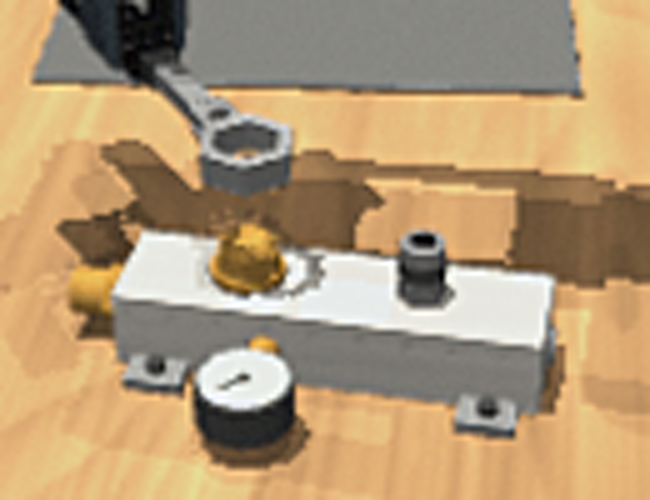

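```bash
python3 - <<'E'
from tool import *
s=pickle.load(open('scene7.pkl','rb'));d=pickle.load(open('side7.pkl','rb'));w=pickle.load(open('w7.pkl','rb'))
print('ring top',tri([(s,[252.8,210.6]),(d,[244.4,188.4])]))
print('plug top',tri([(s,[254,225]),(d,[244.4,207.6])]))
print('s:',onz(s,[252.8,210.6],125.7),onz(s,[254,225],68.2));print('d:',onz(d,[244.4,188.4],125.7),onz(d,[244.4,207.6],68.2))
# project predicted plug
st=monitor.state();r=R.from_euler('xyz',st['ee_rot'],degrees=True)
rc=st['ee_pos']+r.apply([.4,-133.3,-13.5]);print('pred ring top',rc)
for n,f in (('s',s),('d',d)): print(n,'ring',proj(f,rc),'plug top',proj(f,[575.7,97.5,68.2]))
E
```

```text
ring top (array([573.36,  93.69, 121.22]), [0.6528723697994792, 0.6528723697995833])
plug top (array([572.97,  98.37,  68.38]), [0.812085379485401, 0.812085379485439])
s: [575.71  97.15 125.7 ] [572.19  97.6   68.2 ]
d: [571.76 100.05 125.7 ] [573.45  99.16  68.2 ]
pred ring top [574.85  95.37 127.02]
s ring [[252.73 209.53]] plug top [[252.69 225.59]]
d ring [[243.44 186.88]] plug top [[243.62 207.18]]
```

```bash
python3 - <<'E'
from tool import *
from ov import overlay
w=pickle.load(open('w7.pkl','rb'))
overlay(w,(575.7,97.5),6.5,np.array([205,0]),90,8,'o7.png')
E
```

View pics/o7.png

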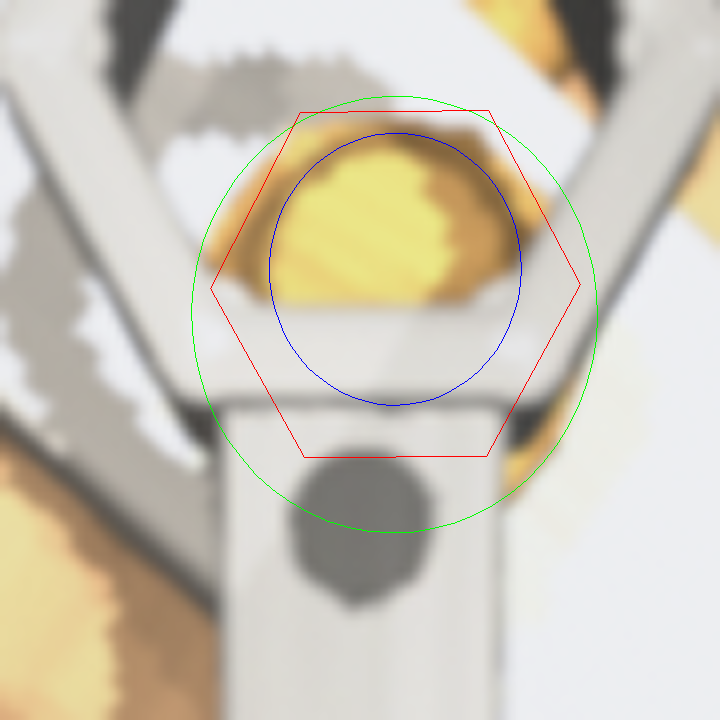

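```bash
python3 -m creep '1.2 2.1 0 0 -0.01 0.01 1;1.2 2.1 0 0 0 0 1;0 0 0 0 0 0 1;0 0 0 0 0 0 1;0 0 0 0 0 0 1'; python3 wr.py w8 plug plug_top; python3 - <<'E'
from ov import overlay
from h import *
import pickle
w=pickle.load(open('w8.pkl','rb'))
c=proj(w,[575.7,97.5,65])[0];print(c)
o=np.round(c-36).astype(int)
overlay(w,(575.7,97.5),6.5,o,72,10,'o8.png');print(o)
E
```

```text
time_s: 12.68
ee_pos: [677.4, 30.0, 113.3]
ee_rot: [179.8, -0.1, 36.6]
force: [-0.2, -0.4, -5.4]
gripper_width: 27.8
plug [([200.0, 70.1], 0.89)]
plug_top [([194.7, 63.9], 0.76)]
12.8333 [676.95487779  29.2333761  113.31617238] [ 1.79807182e+02 -1.98337647e-02  3.65814527e+01] [-0.34774399  0.51668239 -4.5712966 ] 27.714646362300684
[194.71855797  62.79301583]
[159  27]
```

View pics/o8.png

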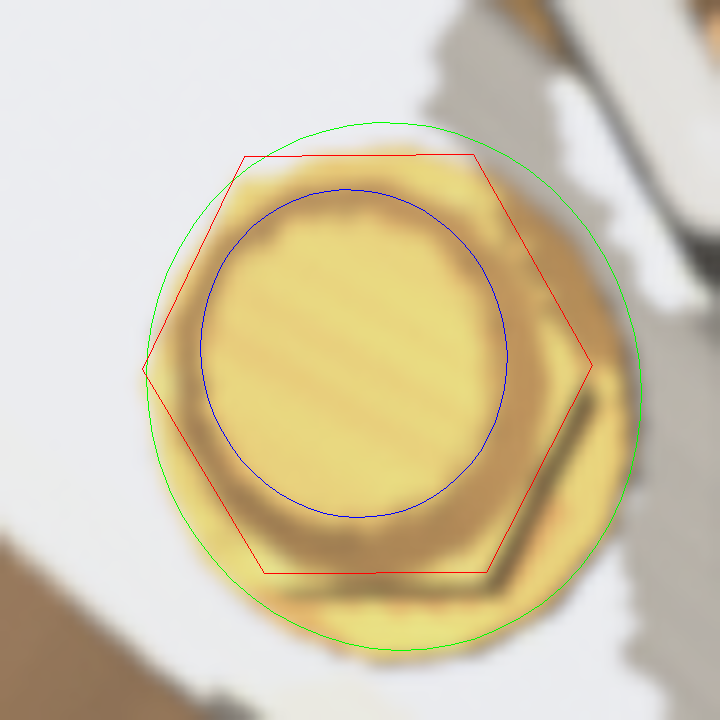

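View pics/w8.png

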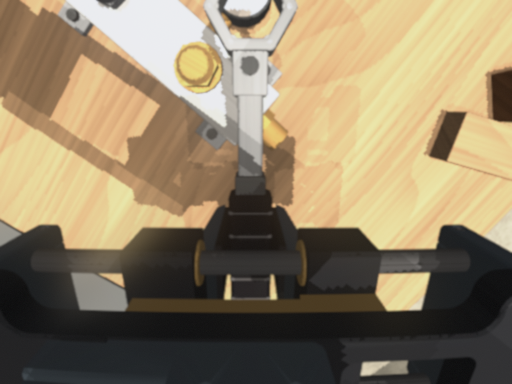

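```bash
python3 -m creep '-1.1 -2.1 0 0 0 0 1;-1 -2 -0.5 0 0 0 1;0 0 -1 0 0 0 1;0 0 0 0 0 0 1;0 0 0 0 0 0 1'; python3 -c "
from meas import *
print(corr(36.6),monitor.state()['ee_pos']-[655.7,-11.2,0])"
```

```text
time_s: 13.25
ee_pos: [654.7, -15.0, 98.7]
ee_rot: [179.8, -0.1, 36.5]
force: [0.8, 0.2, -4.2]
gripper_width: 27.6
[0. 0. 0.] [-1.01 -3.78 98.66]
```

```bash
python3 -m creep '0.1 0.4 -0.8 0 0 0 1;0 0 -0.5 0 0 0 1;0 0 0 0 0 0 1;0 0 0 0 0 0 1'; python3 wr.py w9; python3 - <<'E'
from meas import *
print(corr(36.6),monitor.state()['ee_pos']-[655.7,-11.2,0])
w=pickle.load(open('w9.pkl','rb'))
cv2.imwrite('pics/w9z.png',cv2.resize(cv2.cvtColor(w['img'],cv2.COLOR_RGB2BGR)[0:90,205:305],None,fx=6,fy=6,interpolation=cv2.INTER_CUBIC))
E
```

```text
time_s: 13.58
ee_pos: [657.0, -9.4, 85.0]
ee_rot: [179.7, -0.2, 36.5]
force: [-0.3, 0.1, -5.2]
gripper_width: 27.5
13.6333 [656.84306717  -9.33618364  84.94100456] [ 1.79741982e+02 -1.74428450e-01  3.64989330e+01] [ 0.76209283  0.66740216 -5.07029643] 27.701054433030258
[0.   0.01 0.  ] [ 1.14  1.86 84.94]
```

View pics/w9z.png

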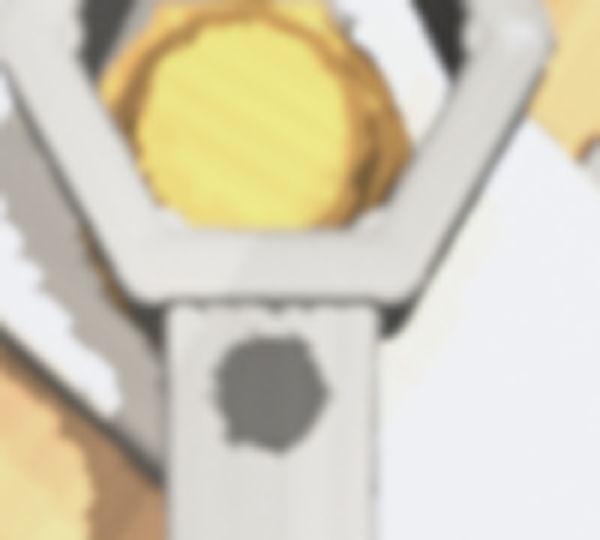

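```bash
python3 -m creep '-0.17 -0.22 -0.5 0 0.005 0 1;0 0 0 0 0 0 1;0 0 0 0 0 0 1'; python3 wr.py w10; python3 - <<'E'
from meas import *
print(corr(36.6),monitor.state()['ee_pos']-[655.7,-11.2,0])
w=pickle.load(open('w10.pkl','rb'))
cv2.imwrite('pics/w10z.png',cv2.resize(cv2.cvtColor(w['img'],cv2.COLOR_RGB2BGR)[0:90,205:305],None,fx=6,fy=6,interpolation=cv2.INTER_CUBIC))
E
```

```text
time_s: 13.88
ee_pos: [655.6, -11.0, 79.8]
ee_rot: [179.9, 0.0, 36.6]
force: [0.6, 0.4, -5.8]
gripper_width: 27.6
13.9333 [655.36784678 -11.06485408  79.63527734] [1.79907360e+02 6.30206829e-02 3.65677286e+01] [-0.2811239   0.8300964  -4.77732325] 27.530533040906278
[0. 0. 0.] [-0.33  0.14 79.64]
```

View pics/w10z.png

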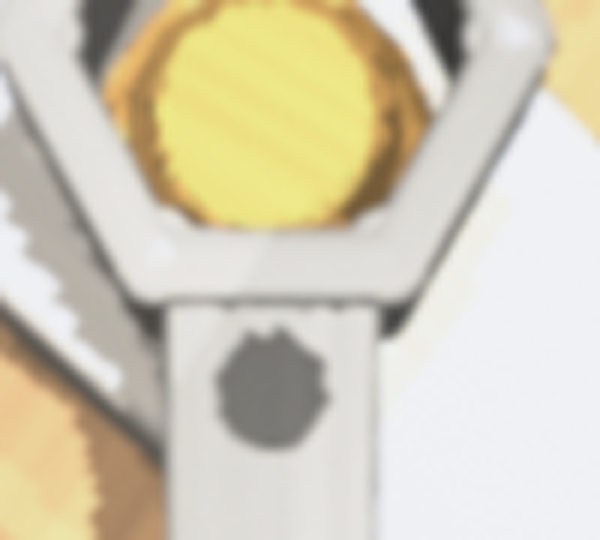

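```bash
python3 -m creep '0 0 -0.4 0 0 0 1;0 0 -0.4 0 0 0 1;0 0 0 0 0 0 1;0 0 0 0 0 0 1'
```

```text
time_s: 14.27
ee_pos: [655.5, -11.2, 71.1]
ee_rot: [179.9, 0.0, 36.5]
force: [0.8, 0.4, -5.6]
gripper_width: 27.6
```

```bash
python3 wr.py w11;  python3 - <<'E'
from meas import *
print(corr(36.6),monitor.state()['ee_pos']-[655.7,-11.2,0])
w=pickle.load(open('w11.pkl','rb'))
cv2.imwrite('pics/w11z.png',cv2.resize(cv2.cvtColor(w['img'],cv2.COLOR_RGB2BGR)[0:90,205:305],None,fx=6,fy=6,interpolation=cv2.INTER_CUBIC))
E
```

```text
14.3167 [655.42395546 -11.19633275  71.00493861] [1.79895804e+02 4.71812421e-02 3.65555003e+01] [-0.21066464 -0.02149748 -6.13436508] 27.64037020916696
[0. 0. 0.] [-0.28  0.   71.  ]
```

View pics/w11z.png

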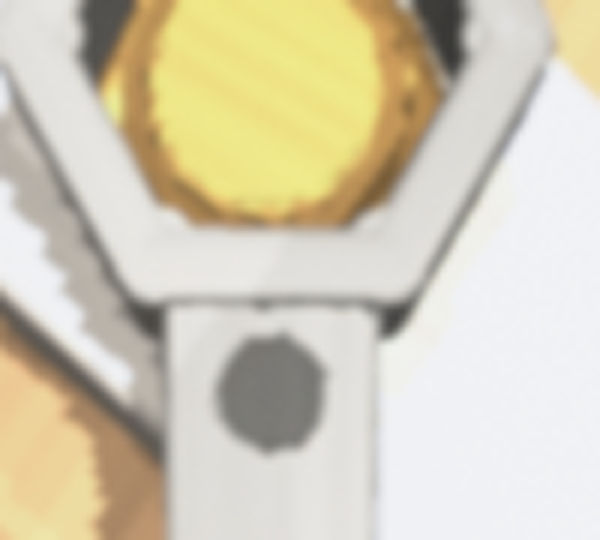

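```bash
python3 -m creep '-0.03 -0.02 -0.3 0 0 0 1;0 0 0 0 0 0 1' ; python3 -m creep '0 0 -0.3 0 0 0 1;0 0 0 0 0 0 1'; python3 -m creep '0 0 -0.2 0 0 0 1;0 0 0 0 0 0 1'
```

```text
time_s: 14.48
ee_pos: [655.2, -11.4, 67.9]
ee_rot: [179.9, 0.0, 36.6]
force: [-0.7, -0.4, -7.1]
gripper_width: 27.7
time_s: 14.65
ee_pos: [655.2, -11.4, 64.7]
ee_rot: [179.9, 0.0, 36.6]
force: [0.7, 0.7, -5.1]
gripper_width: 27.3
time_s: 14.82
ee_pos: [655.2, -11.4, 62.4]
ee_rot: [179.9, 0.0, 36.6]
force: [-0.7, 0.7, -5.1]
gripper_width: 27.4
```

```bash
python3 -m creep '0 0 -0.2 0 0 0 1;0 0 0 0 0 0 1'; python3 -m creep '0 0 -0.2 0 0 0 1;0 0 0 0 0 0 1' ; python3 -m creep '0 0 -0.1 0 0 0 1;0 0 0 0 0 0 1'
```

```text
time_s: 14.98
ee_pos: [655.3, -11.5, 60.2]
ee_rot: [179.9, 0.0, 36.6]
force: [0.2, 0.4, -5.5]
gripper_width: 27.6
time_s: 15.15
ee_pos: [655.5, -11.4, 58.1]
ee_rot: [179.9, 0.0, 36.5]
force: [0.3, -0.2, -5.0]
gripper_width: 27.6
time_s: 15.32
ee_pos: [655.7, -11.4, 57.5]
ee_rot: [179.9, -0.0, 36.5]
force: [-0.4, 0.1, -2.2]
gripper_width: 27.6
```

```bash
python3 -m creep '0 0 -0.1 0 0 0 1;0 0 0 0 0 0 1'; python3 wr.py w12; python3 - <<'E'
from meas import *
w=pickle.load(open('w12.pkl','rb'))
a=cv2.resize(cv2.cvtColor(w['img'],cv2.COLOR_RGB2BGR)[0:90,205:305],None,fx=4,fy=4,interpolation=cv2.INTER_CUBIC)
f=grab('side');b=cv2.resize(cv2.cvtColor(f['img'],cv2.COLOR_RGB2BGR)[170:260,200:300],None,fx=4,fy=4,interpolation=cv2.INTER_CUBIC)
cv2.imwrite('pics/w12z.png',np.hstack([a,b]))
E
```

```text
time_s: 15.48
ee_pos: [655.7, -11.4, 57.2]
ee_rot: [179.9, -0.0, 36.5]
force: [0.2, -1.0, -3.2]
gripper_width: 27.5
15.5333 [655.71739227 -11.41236116  57.35357328] [ 1.79862918e+02 -4.90772935e-02  3.65444679e+01] [-1.25402116  0.59823115 -3.80158665] 27.687391967815643
```

View pics/w12z.png

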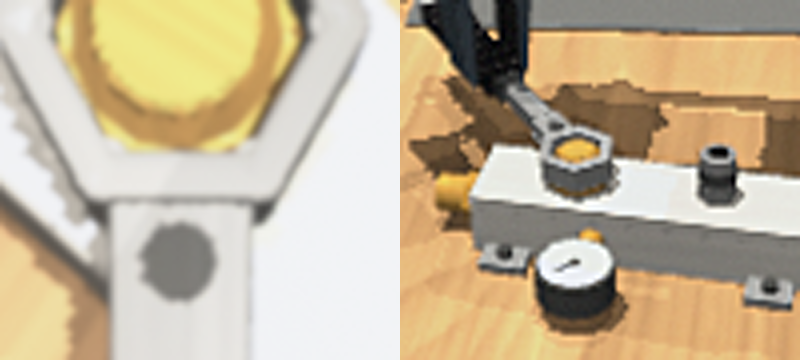

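```bash
python3 -m creep '0 0 -0.1 0 0 0 1;0 0 -0.1 0 0 0 1'; python3 -m creep '0 0 -0.1 0 0 0 1;0 0 0 0 0 0 1'
```

```text
time_s: 15.75
ee_pos: [655.8, -11.5, 56.1]
ee_rot: [179.8, -0.1, 36.6]
force: [-0.1, -0.9, 1.3]
gripper_width: 27.8
time_s: 15.92
ee_pos: [655.9, -11.6, 55.8]
ee_rot: [179.8, -0.1, 36.6]
force: [-1.6, 0.4, -0.4]
gripper_width: 27.5
```

```bash
cat > st.py <<'E'
from meas import *
C=np.array([576.2,95.8]);Rr=133.7
def go(d=.02,n=1):
    s=monitor.state();y=np.radians(s['ee_rot'][2])
    u=np.array([np.sin(y),-np.cos(y)])      # tool y, from plug to grip
    p=np.array([-np.cos(y),-np.sin(y)])     # push dir (clockwise)
    F=-(s['force'][:2]@p);Fr=s['force'][:2]@u
    r=s['ee_pos'][:2]-C
    ang=np.degrees(np.arctan2(r[1],r[0]))
    print('t %.2f yaw %.2f arcang %.2f rad %.2f Ft %.1f Fr %.1f Fz %.1f T %s Mpin %.2f'%(s['time_s'],s['ee_rot'][2],ang+90,np.hypot(*r),F,Fr,s['force'][2],s['torque'],F*.103-s['torque'][2]))
    a=y-d
    t=C+Rr*np.array([np.sin(a),-np.cos(a)])
    print('  next',d,'shift cm',(t-s['ee_pos'][:2])/10,'z',s['ee_pos'][2],'rot',corr(np.degrees(a)))
import sys
go(float(sys.argv[1]) if len(sys.argv)>1 else .02)
E
python3 st.py 0.03
```

```text
t 15.92 yaw 36.56 arcang 36.58 rad 133.68 Ft -1.0 Fr -1.2 Fz -0.4 T [0.25 0.52 0.15] Mpin -0.25
  next 0.03 shift cm [-0.33 -0.24] z 55.80490528191393 rot [ 0.    0.   -0.03]
```

```bash
python3 -m creep '-0.33 -0.24 0 0 0 -0.03 1;-0.32 -0.25 0 0 0 -0.03 1'; python3 st.py 0.02; python3 -m creep '-0.2 -0.17 0 0 0 -0.02 1'; python3 st.py 0.02
```

```text
time_s: 16.08
ee_pos: [649.2, -16.3, 55.9]
ee_rot: [179.8, -0.1, 33.1]
force: [-2.9, -0.6, -1.5]
gripper_width: 27.4
t 16.08 yaw 33.13 arcang 33.08 rad 133.81 Ft -2.7 Fr -1.1 Fz -1.5 T [0.3  0.57 0.35] Mpin -0.63
  next 0.02 shift cm [-0.22 -0.13] z 55.88566507878385 rot [ 0.    0.   -0.02]
time_s: 16.17
ee_pos: [646.6, -17.9, 55.8]
ee_rot: [179.9, -0.0, 31.9]
force: [-1.7, 0.6, -1.0]
gripper_width: 27.2
t 16.17 yaw 31.91 arcang 31.77 rad 133.69 Ft -1.1 Fr -1.4 Fz -1.0 T [0.44 0.55 0.25] Mpin -0.36
  next 0.02 shift cm [-0.2  -0.12] z 55.79005774062457 rot [ 0.    0.   -0.02]
```

```bash
python3 -m creep '-0.2 -0.14 0 0 0 -0.02 1'; python3 st.py 0.02;python3 -m creep '-0.2 -0.14 0 0 0 -0.02 1'; python3 st.py 0.02
```

```text
time_s: 16.25
ee_pos: [644.2, -19.2, 55.7]
ee_rot: [179.9, 0.0, 30.7]
force: [-1.1, 0.3, -1.0]
gripper_width: 27.9
t 16.25 yaw 30.71 arcang 30.59 rad 133.55 Ft -0.8 Fr -0.8 Fz -1.0 T [0.35 0.47 0.34] Mpin -0.42
  next 0.02 shift cm [-0.2  -0.13] z 55.708675508987696 rot [ 0.    0.   -0.02]
time_s: 16.33
ee_pos: [642.0, -20.5, 55.7]
ee_rot: [179.9, 0.0, 29.5]
force: [-2.0, -0.1, -0.6]
gripper_width: 27.4
t 16.33 yaw 29.51 arcang 29.50 rad 133.61 Ft -1.8 Fr -0.9 Fz -0.6 T [0.4  0.41 0.48] Mpin -0.66
  next 0.02 shift cm [-0.23 -0.14] z 55.727973400905796 rot [ 0.    0.   -0.02]
```

```bash
python3 -m creep '-0.21 -0.13 0 0 0 -0.02 1'; python3 st.py 0.02
```

```text
time_s: 16.42
ee_pos: [639.8, -21.7, 55.7]
ee_rot: [179.9, -0.0, 28.3]
force: [-0.8, -0.0, -0.8]
gripper_width: 27.8
t 16.42 yaw 28.33 arcang 28.43 rad 133.61 Ft -0.7 Fr -0.3 Fz -0.8 T [0.48 0.35 0.78] Mpin -0.85
  next 0.02 shift cm [-0.25 -0.14] z 55.73667198515464 rot [ 0.    0.   -0.02]
```

```bash
python3 -m creep '-0.2 -0.12 0 0 0 0 1'; python3 st.py 0.02
```

```text
time_s: 16.5
ee_pos: [638.9, -22.2, 56.0]
ee_rot: [179.9, -0.2, 28.2]
force: [3.5, 4.9, -1.8]
gripper_width: 27.6
t 16.50 yaw 28.24 arcang 27.98 rad 133.61 Ft 5.4 Fr -2.7 Fz -1.8 T [ 1.07 -0.4   0.17] Mpin 0.39
  next 0.02 shift cm [-0.18 -0.1 ] z 55.97239507265872 rot [-0.    0.   -0.02]
```

```bash
sed -i "s/F\*.103-s\['torque'\]\[2\]/F*.103+s['torque'][2]/; s/Mpin %.2f'/Mpin %.2f Mplug %.2f'/; s/F\*.103+s\['torque'\]\[2\])/F*.103+s['torque'][2],F*.1337+s['torque'][2])/" st.py; python3 -m creep '-0.24 -0.13 0 0 0 -0.015 1'; python3 st.py 0.02; python3 -m creep '-0.24 -0.13 0 0 0 -0.015 1'; python3 st.py 0.02
```

```text
time_s: 16.58
ee_pos: [637.6, -22.9, 56.2]
ee_rot: [179.9, -0.4, 27.4]
force: [1.2, 3.2, -3.0]
gripper_width: 27.7
t 16.58 yaw 27.36 arcang 27.35 rad 133.59 Ft 2.6 Fr -2.3 Fz -3.0 T [ 0.72 -0.14  0.64] Mpin 0.90 Mplug 0.98
  next 0.02 shift cm [-0.23 -0.13] z 56.20531829351681 rot [-0.    0.01 -0.02]
time_s: 16.67
ee_pos: [635.9, -23.7, 56.3]
ee_rot: [179.8, -0.5, 26.5]
force: [1.7, 2.4, -3.1]
gripper_width: 27.6
t 16.67 yaw 26.47 arcang 26.53 rad 133.60 Ft 2.6 Fr -1.4 Fz -3.1 T [ 0.71 -0.15  0.76] Mpin 1.02 Mplug 1.11
  next 0.02 shift cm [-0.25 -0.13] z 56.27695117113092 rot [-0.    0.01 -0.02]
```

```bash
python3 -m creep '-0.32 -0.16 -0.03 0 0.005 -0.015 1'; python3 st.py 0.02; python3 -m creep '-0.32 -0.16 -0.03 0 0.005 -0.015 1'; python3 st.py 0.02
```

```text
time_s: 16.75
ee_pos: [633.7, -24.8, 56.2]
ee_rot: [179.9, -0.4, 25.6]
force: [3.8, 4.5, -3.5]
gripper_width: 27.4
t 16.75 yaw 25.56 arcang 25.49 rad 133.61 Ft 5.3 Fr -2.4 Fz -3.5 T [ 0.96 -0.61  0.55] Mpin 1.10 Mplug 1.26
  next 0.02 shift cm [-0.22 -0.11] z 56.18903165410488 rot [-0.    0.01 -0.02]
time_s: 16.83
ee_pos: [631.7, -25.7, 56.1]
ee_rot: [-180.0, -0.3, 24.6]
force: [3.4, 5.2, -3.7]
gripper_width: 27.8
t 16.83 yaw 24.62 arcang 24.56 rad 133.62 Ft 5.3 Fr -3.3 Fz -3.7 T [ 0.94 -0.59  0.6 ] Mpin 1.14 Mplug 1.30
  next 0.02 shift cm [-0.23 -0.11] z 56.10138284717821 rot [-0.    0.01 -0.02]
```

```bash
python3 -m creep '-0.35 -0.13 -0.02 0 0.005 -0.015 1'; python3 st.py 0.02; python3 -m creep '-0.34 -0.13 -0.02 0 0.005 -0.015 1'; python3 st.py 0.02
```

```text
time_s: 16.92
ee_pos: [629.8, -26.6, 56.1]
ee_rot: [-179.9, -0.3, 23.7]
force: [3.9, 4.5, -4.2]
gripper_width: 27.6
t 16.92 yaw 23.68 arcang 23.64 rad 133.63 Ft 5.4 Fr -2.5 Fz -4.2 T [ 0.72 -0.75  0.62] Mpin 1.18 Mplug 1.34
  next 0.02 shift cm [-0.23 -0.11] z 56.114747473286904 rot [-0.    0.   -0.02]
time_s: 17.0
ee_pos: [627.9, -27.4, 56.0]
ee_rot: [-179.8, -0.2, 22.8]
force: [4.0, 3.9, -4.2]
gripper_width: 27.9
t 17.00 yaw 22.76 arcang 22.74 rad 133.63 Ft 5.2 Fr -2.0 Fz -4.2 T [ 0.8  -0.72  0.63] Mpin 1.17 Mplug 1.33
  next 0.02 shift cm [-0.24 -0.11] z 56.021058761750396 rot [-0.    0.   -0.02]
```

```bash
python3 -m creep '-0.34 -0.12 -0.02 0 0.003 -0.015 1'; python3 st.py 0.02; python3 -m creep '-0.34 -0.12 -0.02 0 0.003 -0.015 1'; python3 st.py 0.02
```

```text
time_s: 17.08
ee_pos: [625.9, -28.3, 55.9]
ee_rot: [-179.8, -0.3, 21.8]
force: [3.1, 4.4, -3.5]
gripper_width: 27.7
t 17.08 yaw 21.84 arcang 21.84 rad 133.65 Ft 4.5 Fr -2.9 Fz -3.5 T [ 0.74 -0.7   0.7 ] Mpin 1.16 Mplug 1.30
  next 0.02 shift cm [-0.25 -0.1 ] z 55.92185873539136 rot [-0.    0.   -0.02]
time_s: 17.17
ee_pos: [624.0, -29.1, 55.9]
ee_rot: [-179.8, -0.3, 20.9]
force: [4.5, 4.8, -4.6]
gripper_width: 27.5
t 17.17 yaw 20.93 arcang 20.94 rad 133.69 Ft 5.9 Fr -2.9 Fz -4.6 T [ 0.81 -0.62  0.68] Mpin 1.29 Mplug 1.47
  next 0.02 shift cm [-0.25 -0.09] z 55.854602599916696 rot [-0.    0.   -0.02]
```

```bash
python3 -m creep '-0.36 -0.09 0 0 0.003 -0.014 1'; python3 st.py 0.02; python3 -m creep '-0.36 -0.09 0 0 0.003 -0.014 1'; python3 st.py 0.02
```

```text
time_s: 17.25
ee_pos: [622.1, -29.7, 56.0]
ee_rot: [-179.8, -0.4, 20.1]
force: [4.4, 2.8, -4.2]
gripper_width: 27.9
t 17.25 yaw 20.08 arcang 20.07 rad 133.66 Ft 5.1 Fr -1.1 Fz -4.2 T [ 0.6  -0.79  0.64] Mpin 1.16 Mplug 1.31
  next 0.02 shift cm [-0.25 -0.09] z 55.99510791995534 rot [-0.    0.   -0.02]
time_s: 17.33
ee_pos: [620.2, -30.4, 56.2]
ee_rot: [-179.9, -0.4, 19.2]
force: [4.9, 4.9, -4.2]
gripper_width: 27.6
t 17.33 yaw 19.24 arcang 19.22 rad 133.68 Ft 6.2 Fr -3.0 Fz -4.2 T [ 0.63 -0.77  0.73] Mpin 1.37 Mplug 1.56
  next 0.02 shift cm [-0.25 -0.09] z 56.153150026947166 rot [-0.    0.01 -0.02]
```

```bash
python3 -m creep '-0.36 -0.09 0 0 0.003 -0.014 1'; python3 st.py 0.02; python3 -m creep '-0.36 -0.09 0 0 0.003 -0.014 1'; python3 st.py 0.02
```

```text
time_s: 17.42
ee_pos: [618.3, -31.1, 56.3]
ee_rot: [-179.9, -0.5, 18.4]
force: [4.1, 4.3, -6.0]
gripper_width: 27.9
t 17.42 yaw 18.39 arcang 18.36 rad 133.66 Ft 5.2 Fr -2.8 Fz -6.0 T [ 0.62 -0.85  0.62] Mpin 1.16 Mplug 1.32
  next 0.02 shift cm [-0.25 -0.08] z 56.254000060731286 rot [-0.    0.01 -0.02]
time_s: 17.5
ee_pos: [616.4, -31.7, 56.3]
ee_rot: [-179.9, -0.6, 17.6]
force: [5.1, 4.9, -5.5]
gripper_width: 27.3
t 17.50 yaw 17.55 arcang 17.52 rad 133.69 Ft 6.3 Fr -3.1 Fz -5.5 T [ 0.64 -0.8   0.74] Mpin 1.39 Mplug 1.59
  next 0.02 shift cm [-0.25 -0.08] z 56.31735255026848 rot [-0.    0.01 -0.02]
```

```bash
python3 -m creep '-0.36 -0.08 -0.05 0 0.008 -0.014 1'; python3 st.py 0.02; python3 -m creep '-0.36 -0.08 -0.05 0 0.008 -0.014 1'; python3 st.py 0.02; python3 wr.py b1; cat > z.py <<'E'
from h import *
import pickle,sys
w=pickle.load(open(sys.argv[1]+'.pkl','rb'))
cv2.imwrite('pics/%sz.png'%sys.argv[1],cv2.resize(cv2.cvtColor(w['img'],cv2.COLOR_RGB2BGR)[0:200,205:305],None,fx=3,fy=3,interpolation=cv2.INTER_CUBIC))
E
python3 z.py b1
```

```text
time_s: 17.58
ee_pos: [614.6, -32.3, 56.0]
ee_rot: [-179.8, -0.4, 16.7]
force: [4.8, 4.0, -4.8]
gripper_width: 27.5
t 17.58 yaw 16.70 arcang 16.70 rad 133.71 Ft 5.8 Fr -2.5 Fz -4.8 T [ 0.62 -0.86  0.67] Mpin 1.27 Mplug 1.44
  next 0.02 shift cm [-0.26 -0.07] z 56.033477159924395 rot [-0.    0.01 -0.02]
time_s: 17.67
ee_pos: [612.8, -32.8, 55.7]
ee_rot: [-179.8, -0.2, 15.9]
force: [4.0, 2.9, -4.3]
gripper_width: 27.5
t 17.67 yaw 15.87 arcang 15.90 rad 133.75 Ft 4.7 Fr -1.7 Fz -4.3 T [ 0.66 -0.65  0.79] Mpin 1.27 Mplug 1.41
  next 0.02 shift cm [-0.27 -0.07] z 55.73035750191935 rot [-0.    0.   -0.02]
17.7167 [612.51519251 -32.95265467  55.68924221] [-1.79763624e+02 -1.37645000e-01  1.58165678e+01] [ 4.25416459  2.67933565 -3.59074357] 27.651213894740234
```

View pics/b1z.png

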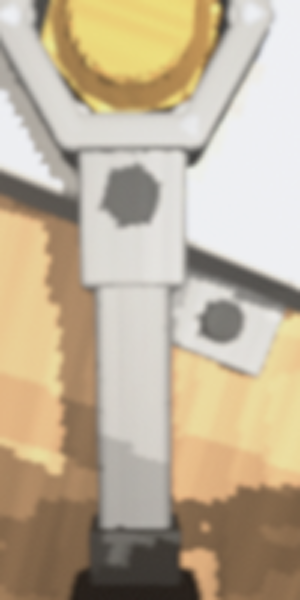

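```bash
python3 -m creep '-0.39 -0.06 0 0 0.002 -0.014 1'; python3 st.py 0.02; python3 -m creep '-0.39 -0.06 0 0 0.002 -0.014 1'; python3 st.py 0.02
```

```text
time_s: 17.8
ee_pos: [610.8, -33.4, 55.9]
ee_rot: [-179.8, -0.3, 15.0]
force: [4.7, 3.4, -4.5]
gripper_width: 27.8
t 17.80 yaw 15.01 arcang 15.00 rad 133.76 Ft 5.5 Fr -2.1 Fz -4.5 T [ 0.56 -0.9   0.7 ] Mpin 1.26 Mplug 1.43
  next 0.02 shift cm [-0.26 -0.06] z 55.90786387330687 rot [-0.    0.   -0.02]
time_s: 17.88
ee_pos: [609.0, -33.9, 56.1]
ee_rot: [-179.9, -0.4, 14.2]
force: [5.6, 3.8, -4.5]
gripper_width: 27.6
t 17.88 yaw 14.18 arcang 14.18 rad 133.77 Ft 6.4 Fr -2.4 Fz -4.5 T [ 0.59 -0.83  0.78] Mpin 1.43 Mplug 1.63
  next 0.02 shift cm [-0.26 -0.06] z 56.133963442825916 rot [-0.    0.01 -0.02]
```

```bash
python3 -m creep '-0.39 -0.05 0 0 0.002 -0.014 1'; python3 st.py 0.02; python3 -m creep '-0.39 -0.05 0 0 0.002 -0.014 1'; python3 st.py 0.02
```

```text
time_s: 17.97
ee_pos: [607.1, -34.3, 56.3]
ee_rot: [-179.9, -0.6, 13.4]
force: [5.4, 2.9, -5.0]
gripper_width: 27.6
t 17.97 yaw 13.37 arcang 13.36 rad 133.74 Ft 5.9 Fr -1.6 Fz -5.0 T [ 0.46 -0.84  0.73] Mpin 1.34 Mplug 1.52
  next 0.02 shift cm [-0.26 -0.05] z 56.32765321418302 rot [-0.    0.01 -0.02]
time_s: 18.05
ee_pos: [605.2, -34.8, 56.5]
ee_rot: [-180.0, -0.8, 12.5]
force: [4.7, 3.3, -5.7]
gripper_width: 27.5
t 18.05 yaw 12.55 arcang 12.52 rad 133.76 Ft 5.3 Fr -2.2 Fz -5.7 T [ 0.51 -0.83  0.8 ] Mpin 1.35 Mplug 1.51
  next 0.02 shift cm [-0.26 -0.05] z 56.46257842057275 rot [-0.    0.01 -0.02]
```

```bash
python3 -m creep '-0.39 -0.04 -0.05 0 0.01 -0.014 1'; python3 st.py 0.02; python3 -m creep '-0.39 -0.04 -0.05 0 0.008 -0.014 1'; python3 st.py 0.02
```

```text
time_s: 18.13
ee_pos: [603.3, -35.2, 56.3]
ee_rot: [-180.0, -0.5, 11.7]
force: [5.8, 4.1, -4.7]
gripper_width: 27.8
t 18.13 yaw 11.72 arcang 11.71 rad 133.79 Ft 6.5 Fr -2.8 Fz -4.7 T [ 0.46 -0.93  0.73] Mpin 1.39 Mplug 1.59
  next 0.02 shift cm [-0.26 -0.04] z 56.296367632142505 rot [-0.    0.01 -0.02]
time_s: 18.22
ee_pos: [601.6, -35.6, 56.1]
ee_rot: [-179.9, -0.3, 10.9]
force: [5.5, 3.5, -4.7]
gripper_width: 27.7
t 18.22 yaw 10.91 arcang 10.95 rad 133.81 Ft 6.0 Fr -2.4 Fz -4.7 T [ 0.65 -0.85  0.84] Mpin 1.47 Mplug 1.65
  next 0.02 shift cm [-0.28 -0.04] z 56.07593748884895 rot [-0.    0.01 -0.02]
```

```bash
python3 -m creep '-0.4 -0.03 -0.02 0 0.005 -0.014 1'; python3 st.py 0.02; python3 -m creep '-0.4 -0.03 -0.02 0 0.005 -0.014 1'; python3 st.py 0.02; python3 wr.py b2; python3 z.py b2
```

```text
time_s: 18.3
ee_pos: [599.8, -35.9, 56.2]
ee_rot: [-180.0, -0.3, 10.1]
force: [4.8, 3.1, -4.6]
gripper_width: 27.5
t 18.30 yaw 10.10 arcang 10.17 rad 133.81 Ft 5.3 Fr -2.2 Fz -4.6 T [ 0.58 -0.87  0.9 ] Mpin 1.45 Mplug 1.61
  next 0.02 shift cm [-0.28 -0.04] z 56.177920428365994 rot [-0.    0.01 -0.02]
time_s: 18.38
ee_pos: [598.0, -36.3, 56.3]
ee_rot: [180.0, -0.3, 9.3]
force: [4.5, 3.5, -4.3]
gripper_width: 27.4
t 18.38 yaw 9.31 arcang 9.39 rad 133.85 Ft 5.0 Fr -2.8 Fz -4.3 T [ 0.58 -0.87  0.84] Mpin 1.35 Mplug 1.50
  next 0.02 shift cm [-0.29 -0.03] z 56.29352708693096 rot [-0.    0.01 -0.02]
18.4333 [597.75980684 -36.29814655  56.33182149] [179.98401515  -0.30304754   9.26294848] [ 5.14529265  3.85306586 -3.71729684] 27.712252232476708
```

View pics/b2z.png

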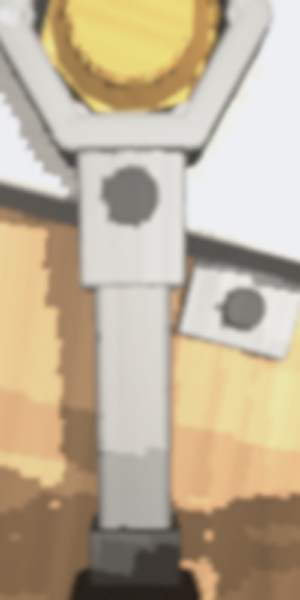

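```bash
python3 -m creep '-0.41 -0.02 -0.03 0 0.006 -0.012 1'; python3 st.py 0.02; python3 -m creep '-0.41 -0.02 -0.03 0 0.006 -0.012 1'; python3 st.py 0.02
```

```text
time_s: 18.52
ee_pos: [596.2, -36.5, 56.4]
ee_rot: [180.0, -0.3, 8.6]
force: [5.7, 3.6, -4.6]
gripper_width: 27.3
t 18.52 yaw 8.60 arcang 8.62 rad 133.83 Ft 6.2 Fr -2.8 Fz -4.6 T [ 0.55 -1.07  0.83] Mpin 1.46 Mplug 1.65
  next 0.02 shift cm [-0.27 -0.02] z 56.40280584391998 rot [ 0.    0.01 -0.02]
time_s: 18.6
ee_pos: [594.7, -36.8, 56.5]
ee_rot: [179.9, -0.3, 7.9]
force: [5.4, 3.5, -5.2]
gripper_width: 27.6
t 18.60 yaw 7.91 arcang 7.95 rad 133.84 Ft 5.8 Fr -2.8 Fz -5.2 T [ 0.54 -1.03  0.86] Mpin 1.46 Mplug 1.64
  next 0.02 shift cm [-0.28 -0.02] z 56.47939492696659 rot [ 0.    0.01 -0.02]
```

```bash
python3 -m creep '-0.41 -0.01 -0.03 0 0.006 -0.012 1'; python3 st.py 0.02; python3 -m creep '-0.41 -0.01 -0.03 0 0.006 -0.012 1'; python3 st.py 0.02
```

```text
time_s: 18.68
ee_pos: [593.2, -37.0, 56.5]
ee_rot: [179.9, -0.3, 7.2]
force: [6.1, 3.3, -4.9]
gripper_width: 27.6
t 18.68 yaw 7.23 arcang 7.29 rad 133.83 Ft 6.5 Fr -2.5 Fz -4.9 T [ 0.59 -0.96  0.84] Mpin 1.50 Mplug 1.70
  next 0.02 shift cm [-0.28 -0.02] z 56.54325768212877 rot [ 0.    0.01 -0.02]
time_s: 18.77
ee_pos: [591.6, -37.1, 56.6]
ee_rot: [179.8, -0.3, 6.6]
force: [6.4, 4.0, -5.8]
gripper_width: 27.6
t 18.77 yaw 6.56 arcang 6.62 rad 133.84 Ft 6.8 Fr -3.3 Fz -5.8 T [ 0.53 -1.01  0.84] Mpin 1.54 Mplug 1.74
  next 0.02 shift cm [-0.28 -0.02] z 56.63014956030769 rot [ 0.    0.01 -0.02]
```

```bash
python3 -m creep '-0.41 0.01 -0.06 0 0.006 -0.012 1'; python3 st.py 0.02; python3 -m creep '-0.41 0.01 -0.06 0 0.006 -0.012 1'; python3 st.py 0.02;python3 -m creep '-0.41 0.02 -0.06 0 0.006 -0.012 1'; python3 st.py 0.02; python3 wr.py b3; python3 z.py b3
```

```text
time_s: 18.85
ee_pos: [590.2, -37.3, 56.5]
ee_rot: [179.8, -0.3, 5.9]
force: [6.5, 1.2, -4.3]
gripper_width: 27.6
t 18.85 yaw 5.90 arcang 5.98 rad 133.84 Ft 6.6 Fr -0.5 Fz -4.3 T [ 0.46 -1.02  0.92] Mpin 1.60 Mplug 1.80
  next 0.02 shift cm [-0.29 -0.01] z 56.5187855028005 rot [ 0.    0.01 -0.02]
time_s: 18.93
ee_pos: [588.7, -37.5, 56.5]
ee_rot: [179.7, -0.3, 5.2]
force: [5.2, 2.9, -3.6]
gripper_width: 27.5
t 18.93 yaw 5.24 arcang 5.35 rad 133.89 Ft 5.4 Fr -2.4 Fz -3.6 T [ 0.58 -0.9   0.97] Mpin 1.53 Mplug 1.70
  next 0.02 shift cm [-0.29 -0.01] z 56.451982920252064 rot [ 0.    0.01 -0.02]
time_s: 19.02
ee_pos: [587.3, -37.7, 56.5]
ee_rot: [179.6, -0.3, 4.6]
force: [5.0, 2.4, -4.0]
gripper_width: 27.8
t 19.02 yaw 4.59 arcang 4.74 rad 133.91 Ft 5.2 Fr -2.0 Fz -4.0 T [ 0.57 -0.92  0.94] Mpin 1.48 Mplug 1.64
  next 0.02 shift cm [-0.3 -0. ] z 56.462219004958136 rot [ 0.01  0.01 -0.02]
19.0667 [587.01357969 -37.62999257  56.50287725] [179.64676438  -0.2862699    4.56530815] [ 5.84082669  2.99010786 -2.81826085] 27.998348890153924
```

View pics/b3z.png

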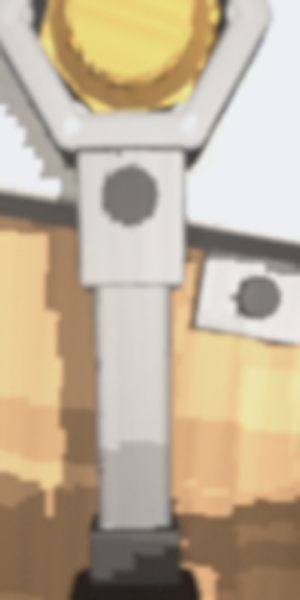

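```bash
cat > ecc.py <<'E'
from h import *
import pickle,sys
g=lambda n:cv2.GaussianBlur(cv2.cvtColor(pickle.load(open(n+'.pkl','rb'))['img'],cv2.COLOR_RGB2GRAY).astype(np.float32),(0,0),.7)
T=g('b1')
def run(n):
    for nm,poly in (('ring',[[222,0],[282,0],[282,12],[268,36],[268,52],[232,52],[226,30],[212,5]]),('handle',[[236,100],[262,100],[266,195],[232,195]]),('head',[[231,52],[267,52],[267,94],[231,94]])):
        m=np.zeros(T.shape,np.uint8);cv2.fillPoly(m,[np.array(poly)],255)
        W=np.eye(2,3,dtype=np.float32)
        try:
            cc,W=cv2.findTransformECC(T,g(n),W,cv2.MOTION_EUCLIDEAN,(3,200,1e-6),m,1)
            c=np.mean(poly,axis=0);d=W@np.r_[c,1]-c
            print(n,nm,'cc %.3f rot(img cw) %.2f deg shift %s'%(cc,np.degrees(np.arctan2(W[1,0],W[0,0])),np.round(d,2)))
        except Exception as e: print(n,nm,'fail')
for n in sys.argv[1:]: run(n)
E
python3 ecc.py b2 b3 w12
```

```text
b2 ring cc 0.975 rot(img cw) -0.38 deg shift [-0.3  -0.03]
b2 handle cc 0.989 rot(img cw) -0.56 deg shift [-0.24  0.53]
b2 head cc 0.976 rot(img cw) -1.05 deg shift [-0.43 -0.02]
b3 ring cc 0.963 rot(img cw) -0.50 deg shift [-0.29 -0.19]
b3 handle cc 0.986 rot(img cw) -0.35 deg shift [-0.23  0.52]
b3 head cc 0.944 rot(img cw) -0.67 deg shift [-0.78 -0.01]
w12 ring cc 0.875 rot(img cw) 3.30 deg shift [-0.26  0.14]
w12 handle cc 0.917 rot(img cw) 0.20 deg shift [ 0.57 -0.05]
w12 head cc 0.971 rot(img cw) 0.41 deg shift [0.73 0.01]
```

```bash
python3 -m creep '-0.41 0.02 -0.05 0.005 0.006 -0.012 1'; python3 st.py 0.02; python3 -m creep '-0.41 0.03 -0.05 0.003 0.006 -0.012 1'; python3 st.py 0.02; python3 wr.py b4; python3 ecc.py b4
```

```text
time_s: 19.15
ee_pos: [585.7, -37.7, 56.6]
ee_rot: [179.9, -0.3, 4.0]
force: [4.3, 2.2, -5.3]
gripper_width: 27.7
t 19.15 yaw 3.96 arcang 4.07 rad 133.87 Ft 4.5 Fr -1.9 Fz -5.3 T [ 0.38 -1.01  0.9 ] Mpin 1.37 Mplug 1.50
  next 0.02 shift cm [-0.3 -0. ] z 56.59867439514693 rot [ 0.    0.01 -0.02]
time_s: 19.23
ee_pos: [584.2, -37.8, 56.6]
ee_rot: [180.0, -0.3, 3.3]
force: [6.2, 2.2, -5.4]
gripper_width: 27.8
t 19.23 yaw 3.31 arcang 3.44 rad 133.87 Ft 6.3 Fr -1.9 Fz -5.4 T [ 0.32 -1.04  0.91] Mpin 1.56 Mplug 1.76
  next 0.02 shift cm [-0.3  0. ] z 56.55787790089441 rot [ 0.    0.01 -0.02]
19.2833 [583.95434313 -37.8583063   56.50046099] [179.96541152  -0.32341082   3.27977572] [ 6.03407435  2.97527872 -5.58786259] 27.643205141492224
b4 ring cc 0.984 rot(img cw) -0.15 deg shift [-0.34  0.16]
b4 handle cc 0.983 rot(img cw) -0.12 deg shift [-0.42  0.61]
b4 head cc 0.957 rot(img cw) -1.03 deg shift [-0.28  0.11]
```

```bash
python3 -m creep '-0.41 0.03 -0.05 0 0.006 -0.012 1'; python3 st.py 0.02; python3 -m creep '-0.41 0.04 -0.05 0 0.006 -0.012 1'; python3 st.py 0.02; python3 -m creep '-0.41 0.04 -0.05 0 0.006 -0.012 1'; python3 st.py; python3 wr.py b5; python3 ecc.py b5
```

```text
time_s: 19.37
ee_pos: [582.7, -38.0, 56.5]
ee_rot: [179.9, -0.3, 2.6]
force: [5.5, 2.9, -4.5]
gripper_width: 27.9
t 19.37 yaw 2.65 arcang 2.78 rad 133.94 Ft 5.6 Fr -2.7 Fz -4.5 T [ 0.37 -1.06  0.94] Mpin 1.51 Mplug 1.68
  next 0.02 shift cm [-0.3   0.01] z 56.45008559928038 rot [ 0.    0.01 -0.02]
time_s: 19.45
ee_pos: [581.3, -38.0, 56.4]
ee_rot: [179.8, -0.4, 2.0]
force: [5.1, 2.0, -3.3]
gripper_width: 27.6
t 19.45 yaw 2.02 arcang 2.17 rad 133.92 Ft 5.1 Fr -1.8 Fz -3.3 T [ 0.39 -0.91  1.07] Mpin 1.60 Mplug 1.76
  next 0.02 shift cm [-0.3   0.01] z 56.41680896064191 rot [ 0.    0.01 -0.02]
time_s: 19.53
ee_pos: [579.9, -38.1, 56.5]
ee_rot: [179.7, -0.4, 1.4]
force: [5.6, 3.0, -4.4]
gripper_width: 27.6
t 19.53 yaw 1.38 arcang 1.57 rad 133.95 Ft 5.7 Fr -2.9 Fz -4.4 T [ 0.51 -0.95  1.06] Mpin 1.65 Mplug 1.82
  next 0.02 shift cm [-0.31  0.02] z 56.48260341775829 rot [ 0.    0.01 -0.02]
19.5833 [579.61436569 -38.07571465  56.49168445] [179.72356999  -0.35478406   1.35516073] [ 5.32933705  1.6668971  -4.0728375 ] 27.78602132304337
b5 ring cc 0.969 rot(img cw) -0.95 deg shift [-0.5 -0.1]
b5 handle cc 0.982 rot(img cw) -0.27 deg shift [-0.59  0.77]
b5 head cc 0.931 rot(img cw) 0.50 deg shift [-0.98 -0.19]
```

```bash
python3 -m creep '-0.45 0.06 -0.05 0.003 0.006 -0.01 1'; python3 st.py; python3 wr.py b6; python3 ecc.py b6
```

```text
time_s: 19.67
ee_pos: [578.3, -38.1, 56.7]
ee_rot: [179.8, -0.4, 0.9]
force: [7.2, 1.8, -4.1]
gripper_width: 27.5
t 19.67 yaw 0.87 arcang 0.92 rad 133.90 Ft 7.3 Fr -1.7 Fz -4.1 T [ 0.22 -1.18  0.87] Mpin 1.61 Mplug 1.84
  next 0.02 shift cm [-0.28  0.02] z 56.66869265537303 rot [ 0.    0.01 -0.02]
19.7167 [578.10173302 -38.0888407   56.70674079] [179.80175745  -0.43845014   0.80163708] [ 6.43379472  1.77754046 -5.36647606] 27.675027811613944
b6 ring cc 0.968 rot(img cw) -1.31 deg shift [0.06 0.01]
b6 handle cc 0.979 rot(img cw) 0.11 deg shift [-0.3   0.81]
b6 head cc 0.966 rot(img cw) -0.56 deg shift [-0.31 -0.02]
```

```bash
python3 -m creep '-0.45 0.06 -0.05 0.003 0.006 -0.01 1'; python3 st.py; python3 wr.py b7; python3 ecc.py b7;python3 z.py b7
```

```text
time_s: 19.8
ee_pos: [577.0, -38.1, 56.8]
ee_rot: [179.9, -0.5, 0.3]
force: [6.5, 1.6, -5.8]
gripper_width: 27.3
t 19.80 yaw 0.29 arcang 0.35 rad 133.89 Ft 6.5 Fr -1.6 Fz -5.8 T [ 0.19 -1.2   0.86] Mpin 1.53 Mplug 1.74
  next 0.02 shift cm [-0.28  0.02] z 56.809686943008046 rot [ 0.    0.01 -0.02]
19.85 [576.69556094 -38.1195393   56.7617944 ] [179.8855587   -0.52823641   0.23675139] [ 7.21084533  1.44461216 -5.2451809 ] 27.75502273334665
b7 ring cc 0.975 rot(img cw) -0.84 deg shift [-0.25  0.16]
b7 handle cc 0.982 rot(img cw) 0.26 deg shift [-0.54  0.35]
b7 head cc 0.961 rot(img cw) -0.29 deg shift [-0.19  0.06]
```

View pics/b7z.png

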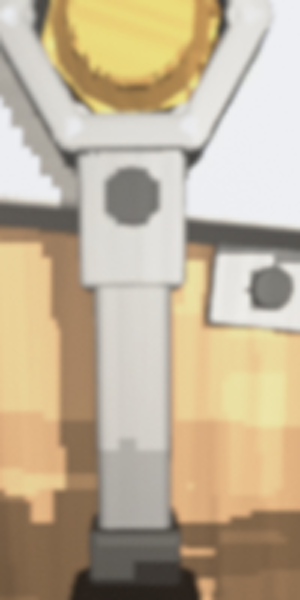

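```bash
python3 -m creep '-0.45 0.06 -0.06 0.002 0.01 -0.012 1'; python3 st.py; python3 -m creep '-0.45 0.06 -0.06 0.002 0.008 -0.012 1'; python3 st.py; python3 wr.py b8; python3 ecc.py b8;python3 z.py b8
```

```text
time_s: 19.93
ee_pos: [575.5, -38.1, 56.7]
ee_rot: [179.9, -0.4, -0.4]
force: [7.2, 2.6, -5.6]
gripper_width: 27.6
t 19.93 yaw -0.39 arcang -0.28 rad 133.92 Ft 7.2 Fr -2.7 Fz -5.6 T [ 0.15 -1.25  0.93] Mpin 1.67 Mplug 1.90
  next 0.02 shift cm [-0.29  0.03] z 56.7430170972001 rot [ 0.    0.01 -0.02]
time_s: 20.02
ee_pos: [574.3, -38.1, 56.6]
ee_rot: [179.9, -0.4, -1.0]
force: [7.2, 1.9, -5.2]
gripper_width: 27.2
t 20.02 yaw -1.04 arcang -0.81 rad 133.91 Ft 7.2 Fr -2.0 Fz -5.2 T [ 0.2  -1.17  0.83] Mpin 1.57 Mplug 1.79
  next 0.02 shift cm [-0.32  0.03] z 56.621069598293396 rot [ 0.    0.01 -0.02]
20.0667 [574.1740479  -38.13357033  56.63707076] [179.92890348  -0.36095971  -1.08185352] [ 7.00626393  2.2283125  -5.63547249] 27.676280014730935
b8 ring cc 0.967 rot(img cw) -1.57 deg shift [-0.63  0.09]
b8 handle cc 0.979 rot(img cw) 0.15 deg shift [-0.52  0.6 ]
b8 head cc 0.956 rot(img cw) -0.50 deg shift [-0.05 -0.1 ]
```

View pics/b8z.png

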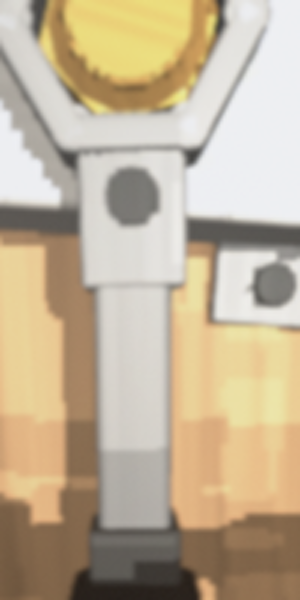

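```bash
python3 -m creep '-0.35 0.04 -0.06 0.001 0.006 -0.014 1'; python3 st.py; python3 wr.py b9; python3 ecc.py b9;python3 z.py b9
```

```text
time_s: 20.15
ee_pos: [573.3, -38.1, 56.4]
ee_rot: [179.9, -0.3, -1.8]
force: [3.7, 2.9, -4.8]
gripper_width: 27.6
t 20.15 yaw -1.82 arcang -1.25 rad 133.98 Ft 3.6 Fr -3.0 Fz -4.8 T [ 0.47 -0.79  1.  ] Mpin 1.37 Mplug 1.48
  next 0.02 shift cm [-0.4   0.04] z 56.435140738951574 rot [ 0.    0.01 -0.02]
20.2 [572.89021359 -38.11551214  56.34109139] [179.91199279  -0.31475511  -1.88201421] [ 5.28789499  2.16142626 -4.47702065] 27.67750114140893
b9 ring cc 0.968 rot(img cw) -2.29 deg shift [-1.77  0.02]
b9 handle cc 0.980 rot(img cw) 0.17 deg shift [-0.49  0.35]
b9 head cc 0.952 rot(img cw) -0.33 deg shift [-0.33  0.07]
```

View pics/b9z.png

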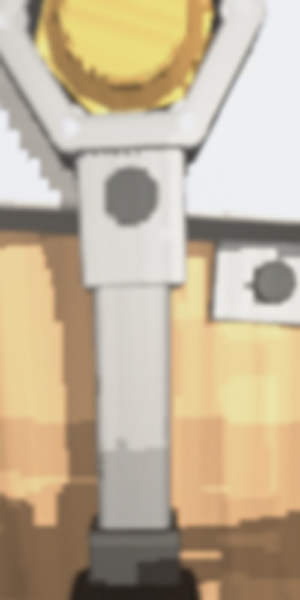

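```bash
python3 -m creep '-0.26 0.03 -0.03 0.001 0.005 -0.014 1'; python3 st.py; python3 wr.py b10; python3 ecc.py b10;python3 z.py b10
```

```text
time_s: 20.28
ee_pos: [572.0, -38.1, 56.3]
ee_rot: [179.9, -0.3, -2.6]
force: [2.7, 2.5, -4.6]
gripper_width: 27.9
t 20.28 yaw -2.61 arcang -1.78 rad 133.98 Ft 2.6 Fr -2.6 Fz -4.6 T [ 0.5  -0.48  1.04] Mpin 1.31 Mplug 1.39
  next 0.02 shift cm [-0.46  0.05] z 56.275490884627594 rot [ 0.    0.   -0.02]
20.3333 [571.61727801 -38.09654816  56.18653441] [179.90979157  -0.20648295  -2.68471962] [ 4.52433969  2.37755804 -3.80131493] 27.854580933485877
b10 ring cc 0.970 rot(img cw) -2.89 deg shift [-2.8  -0.04]
b10 handle cc 0.978 rot(img cw) 0.21 deg shift [-0.52  0.42]
b10 head cc 0.963 rot(img cw) -3.69 deg shift [-0.2  -0.05]
```

View pics/b10z.png

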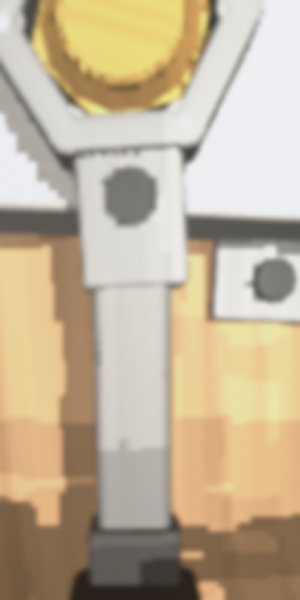

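```bash
python3 -m creep '-0.06 0.01 0 0 0 -0.005 1;0 0 0 0 0 0 1;0 0 0 0 0 0 1;0 0 0 0 0 0 1'; python3 st.py; python3 wr.py b11; python3 ecc.py b11
```

```text
time_s: 20.67
ee_pos: [571.7, -38.1, 56.1]
ee_rot: [179.8, -0.3, -2.8]
force: [2.7, 2.7, -4.1]
gripper_width: 27.5
t 20.67 yaw -2.80 arcang -1.91 rad 134.02 Ft 2.5 Fr -2.8 Fz -4.1 T [ 0.52 -0.4   1.05] Mpin 1.31 Mplug 1.39
  next 0.02 shift cm [-0.47  0.06] z 56.14083427264954 rot [ 0.    0.01 -0.02]
20.7167 [571.78351013 -38.14544696  56.2046225 ] [179.83955373  -0.3222805   -2.80179005] [ 2.33241882  3.5305739  -3.46480775] 27.884269983425217
b11 ring cc 0.968 rot(img cw) -3.25 deg shift [-2.93 -0.13]
b11 handle cc 0.976 rot(img cw) -0.69 deg shift [-0.61  0.38]
b11 head cc 0.967 rot(img cw) -4.19 deg shift [-0.14 -0.09]
```

The wrench has clicked. In the wrist pictures the ring turned about 3° against the handle, the moment fell from about 1.65 to 1.31 N m, and it held there for 0.4 s. Now I'll ease back inside the hexagon's play.

```bash
python3 -m creep '0.2 0 0 0 0 0.02 1'; python3 st.py; python3 -m creep '0.2 0 0 0 0 0.018 1';python3 st.py;  python3 -m creep '0.2 0 0 0 0 0.015 1'; python3 st.py
```

```text
time_s: 20.8
ee_pos: [573.9, -38.2, 56.3]
ee_rot: [179.8, -0.4, -1.6]
force: [3.5, 2.8, -3.6]
gripper_width: 27.6
t 20.80 yaw -1.60 arcang -0.99 rad 134.00 Ft 3.4 Fr -2.9 Fz -3.6 T [ 0.54 -0.5   1.13] Mpin 1.48 Mplug 1.59
  next 0.02 shift cm [-0.41  0.04] z 56.275589866344596 rot [ 0.    0.01 -0.02]
time_s: 20.88
ee_pos: [576.2, -38.2, 56.4]
ee_rot: [179.8, -0.4, -0.4]
force: [2.1, 3.5, -4.5]
gripper_width: 27.6
t 20.88 yaw -0.42 arcang -0.00 rad 134.01 Ft 2.0 Fr -3.5 Fz -4.5 T [ 0.57 -0.47  1.27] Mpin 1.48 Mplug 1.54
  next 0.02 shift cm [-0.37  0.04] z 56.35659387230751 rot [ 0.    0.01 -0.02]
time_s: 20.97
ee_pos: [578.0, -38.2, 56.2]
ee_rot: [179.8, -0.3, 0.6]
force: [1.7, 2.5, -3.2]
gripper_width: 27.5
t 20.97 yaw 0.57 arcang 0.77 rad 134.00 Ft 1.8 Fr -2.5 Fz -3.2 T [ 0.57 -0.19  1.02] Mpin 1.20 Mplug 1.26
  next 0.02 shift cm [-0.31  0.03] z 56.22174936854862 rot [ 0.    0.01 -0.02]
```

```bash
python3 -m creep '0.24 -0.01 0 0 0.003 0.015 1'; python3 st.py; python3 -m creep '0.2 0 0 0 0.003 0.015 1';python3 st.py;  python3 -m creep '0.2 0 0 0 0 0.015 1'; python3 st.py
```

```text
time_s: 21.05
ee_pos: [579.8, -38.1, 56.1]
ee_rot: [179.9, -0.0, 1.5]
force: [1.0, 2.3, -2.5]
gripper_width: 27.9
t 21.05 yaw 1.49 arcang 1.55 rad 133.96 Ft 1.1 Fr -2.3 Fz -2.5 T [ 0.68 -0.08  0.74] Mpin 0.85 Mplug 0.89
  next 0.02 shift cm [-0.28  0.02] z 56.07173887558972 rot [ 0.    0.   -0.02]
time_s: 21.13
ee_pos: [581.4, -38.1, 56.0]
ee_rot: [179.9, 0.2, 2.3]
force: [1.0, 1.9, -1.7]
gripper_width: 27.6
t 21.13 yaw 2.34 arcang 2.22 rad 133.97 Ft 1.1 Fr -1.8 Fz -1.7 T [ 0.57 -0.19  0.38] Mpin 0.50 Mplug 0.53
  next 0.02 shift cm [-0.24  0.02] z 55.977899915238716 rot [ 0.   -0.   -0.02]
time_s: 21.22
ee_pos: [583.0, -38.0, 55.8]
ee_rot: [179.9, 0.3, 3.2]
force: [0.1, 3.4, -2.2]
gripper_width: 27.9
t 21.22 yaw 3.16 arcang 2.92 rad 133.95 Ft 0.3 Fr -3.4 Fz -2.2 T [ 0.65 -0.03  0.09] Mpin 0.12 Mplug 0.13
  next 0.02 shift cm [-0.21  0.02] z 55.83997309827707 rot [ 0.   -0.01 -0.02]
```

```bash
python3 -m creep '0.25 0.04 0 0 -0.004 0.017 1'; python3 st.py; python3 -m creep '0.25 0.03 0 0 0 0.015 1';python3 st.py
```

```text
time_s: 21.3
ee_pos: [584.9, -37.8, 55.6]
ee_rot: [180.0, 0.2, 4.1]
force: [-0.8, 0.4, -1.8]
gripper_width: 27.6
t 21.30 yaw 4.09 arcang 3.72 rad 133.92 Ft -0.8 Fr -0.5 Fz -1.8 T [ 0.26  0.25 -0.1 ] Mpin -0.18 Mplug -0.21
  next 0.02 shift cm [-0.18  0.01] z 55.64608340256644 rot [ 0.   -0.   -0.02]
time_s: 21.38
ee_pos: [587.4, -37.6, 55.7]
ee_rot: [180.0, 0.2, 5.0]
force: [0.3, 0.8, -1.7]
gripper_width: 27.5
t 21.38 yaw 4.97 arcang 4.81 rad 133.90 Ft 0.3 Fr -0.8 Fz -1.7 T [0.68 0.13 0.38] Mpin 0.41 Mplug 0.42
  next 0.02 shift cm [-0.23  0.  ] z 55.70902165868503 rot [ 0.   -0.   -0.02]
```

```bash
python3 -m creep '0.27 0.01 0 0 -0.002 0.02 1;0.27 -0.01 0 0 0 0.02 1'; python3 st.py; python3 -m creep '0 0 0.2 0 0 0 1'; python3 st.py;  python3 -m creep '0 0 0.3 0 0 0 1'; python3 st.py
```

```text
time_s: 21.55
ee_pos: [592.3, -37.2, 55.6]
ee_rot: [-179.9, 0.2, 7.3]
force: [1.4, 3.3, -2.0]
gripper_width: 27.5
t 21.55 yaw 7.30 arcang 6.92 rad 134.00 Ft 1.8 Fr -3.0 Fz -2.0 T [ 0.73 -0.03 -0.09] Mpin 0.10 Mplug 0.16
  next 0.02 shift cm [-0.18  0.01] z 55.550017511363166 rot [-0.   -0.   -0.02]
time_s: 21.63
ee_pos: [592.4, -37.1, 57.0]
ee_rot: [-179.9, 0.3, 7.3]
force: [0.3, 3.0, -6.9]
gripper_width: 27.5
t 21.63 yaw 7.33 arcang 6.93 rad 133.90 Ft 0.7 Fr -2.9 Fz -6.9 T [-0.01 -0.18 -0.1 ] Mpin -0.03 Mplug -0.01
  next 0.02 shift cm [-0.18 -0.  ] z 56.99706771443655 rot [-0.   -0.   -0.02]
time_s: 21.72
ee_pos: [592.1, -37.1, 59.1]
ee_rot: [-179.9, 0.3, 7.3]
force: [1.7, 2.9, -8.2]
gripper_width: 27.6
t 21.72 yaw 7.30 arcang 6.81 rad 133.88 Ft 2.1 Fr -2.7 Fz -8.2 T [-0.06 -0.34 -0.28] Mpin -0.07 Mplug -0.01
  next 0.02 shift cm [-0.15  0.  ] z 59.13597837322064 rot [-0.   -0.01 -0.02]
```

```bash
python3 -m creep '0 0.05 0.3 0 0 0 1'; python3 st.py;  python3 -m creep '0 0.03 0.3 0 0 0 1'; python3 st.py;  python3 -m creep '0 0 0.4 0 0 0 1;0 0 0.4 0 0 0 1'; python3 st.py
```

```text
time_s: 21.8
ee_pos: [592.1, -37.0, 61.7]
ee_rot: [-180.0, 0.4, 7.3]
force: [2.0, 1.1, -6.9]
gripper_width: 27.6
t 21.80 yaw 7.30 arcang 6.83 rad 133.74 Ft 2.1 Fr -0.9 Fz -6.9 T [-0.27 -0.29 -0.23] Mpin -0.01 Mplug 0.05
  next 0.02 shift cm [-0.16 -0.01] z 61.681473938348745 rot [-0.   -0.01 -0.02]
time_s: 21.88
ee_pos: [592.1, -37.1, 64.5]
ee_rot: [-180.0, 0.4, 7.3]
force: [1.7, 0.7, -6.2]
gripper_width: 27.4
t 21.88 yaw 7.29 arcang 6.83 rad 133.85 Ft 1.8 Fr -0.5 Fz -6.2 T [-0.16 -0.3  -0.16] Mpin 0.02 Mplug 0.08
  next 0.02 shift cm [-0.16 -0.  ] z 64.54571942578843 rot [ 0.   -0.01 -0.02]
time_s: 22.05
ee_pos: [591.5, -37.8, 72.9]
ee_rot: [179.9, 0.5, 7.3]
force: [0.5, 0.3, -4.9]
gripper_width: 27.7
t 22.05 yaw 7.33 arcang 6.51 rad 134.51 Ft 0.6 Fr -0.2 Fz -4.9 T [-0.22  0.06 -0.  ] Mpin 0.05 Mplug 0.07
  next 0.02 shift cm [-0.09  0.07] z 72.86778199126996 rot [ 0.   -0.01 -0.02]
```

```bash
python3 -m creep '0 0 1.5 0 -0.005 0 1;0 -0.5 2.5 0 0 0 1;0 -1.5 1.5 0 0 0 1;0 0 0 0 0 0 1;0 0 0 0 0 0 1'; python3 wr.py e1; python3 z.py e1;python3 -c "
from meas import *
print(corr(7.3))"
```

```text
time_s: 22.47
ee_pos: [588.4, -60.1, 132.1]
ee_rot: [179.7, 0.5, 7.5]
force: [0.3, 0.2, -5.6]
gripper_width: 27.7
22.5167 [588.58219201 -60.38498128 132.13930107] [179.66359385   0.45174095   7.51841683] [ 0.61933749 -0.37796783 -4.01938714] 27.738168733771158
[ 0.01 -0.01 -0.  ]
```

View pics/e1.png

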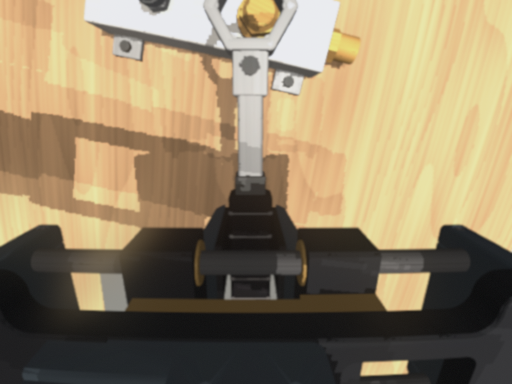

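```bash
python3 -m creep '0 -2 0 0 0 -0.12 1;0 -2 0 0 0 -0.12 1;0 -2 0 0 0 -0.12 1;0 -2 0 0 0 -0.12 1;0 -2 0 0 0 -0.12 1;0 -2 0 0 0 -0.12 1;0 -2 0 0 0 -0.12 1;0 -2 0 0 0 -0.12 1;0 -2 0 0 0 -0.12 1;0 -2 0 0 0 -0.12 1;0 0 0 0 0 -0.12 1;0 0 0 0 0 0 1'; python3 -c "
from meas import *
print(corr(-86.5))"
```

```text
time_s: 23.52
ee_pos: [578.2, -262.1, 119.4]
ee_rot: [179.1, 1.8, -71.2]
force: [-0.4, 0.9, -4.7]
gripper_width: 27.5
[-0.03 -0.02 -0.27]
```

```bash
python3 -m creep '-0.2 -2 -1 -0.012 -0.008 -0.1 1;-0.2 -2 -1 -0.012 -0.008 -0.1 1;-0.1 -0.5 -1 -0.006 -0.004 -0.07 1;0 0 0 0 0 0 1;0 0 0 0 0 0 1'; python3 wr.py e2 ; python3 -c "
from meas import *
print(corr(-86.5))"
```

```text
time_s: 23.93
ee_pos: [570.6, -304.3, 84.3]
ee_rot: [179.4, 0.2, -86.3]
force: [-0.0, 0.7, -3.7]
gripper_width: 27.6
23.9833 [ 570.36776938 -303.87438091   84.12717784] [179.35519774   0.23721848 -86.2595549 ] [-0.16121618  0.63924386 -6.16239849] 27.250855299922044
[-0.   -0.01 -0.  ]
```

View pics/e2.png

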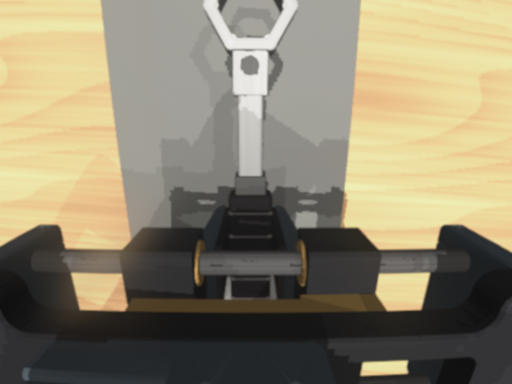

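```bash
python3 -m creep '0 0 -2 0 -0.005 0 1;0 0 -2 0 0 0 1;0 0 -1.5 0 0 0 1;0 0 -0.7 0 0 0 1;0 0 0 0 0 0 1;0 0 0 0 0 0 1';python3 -c "
from meas import *
print(corr(-86.5))"
```

```text
time_s: 24.48
ee_pos: [574.0, -299.5, 24.4]
ee_rot: [179.9, 0.2, -85.1]
force: [-0.0, -0.8, -5.0]
gripper_width: 27.4
[-0.   -0.   -0.02]
```

```bash
python3 -m creep '0 -0.4 -0.8 0 0 -0.02 1;0 0 -0.4 0 0 0 1;0 0 0 0 0 0 1;0 0 0 0 0 0 1'; python3 -m creep '0 0 -0.2 0 0 0 1;0 0 0 0 0 0 1';python3 -c "
from meas import *
print(corr(-86.5))"
```

```text
time_s: 24.82
ee_pos: [576.4, -304.3, 14.7]
ee_rot: [-179.8, -0.0, -86.3]
force: [0.7, 0.3, -5.2]
gripper_width: 27.7
time_s: 24.98
ee_pos: [576.8, -304.7, 13.3]
ee_rot: [-179.7, -0.1, -86.3]
force: [-0.2, 0.8, -5.3]
gripper_width: 27.7
[ 0.  0. -0.]
```

```bash
python3 -m creep '0 0 -0.3 -0.004 0 0 1;0 0 0 0 0 0 1'; python3 -m creep '0 0 -0.15 0 0 0 1;0 0 0 0 0 0 1';python3 -m creep '0 0 -0.1 0 0 0 1;0 0 0 0 0 0 1'
```

```text
time_s: 25.15
ee_pos: [576.9, -305.0, 10.5]
ee_rot: [-179.7, -0.3, -86.3]
force: [-0.3, 0.2, -5.2]
gripper_width: 27.2
time_s: 25.32
ee_pos: [577.1, -305.0, 9.1]
ee_rot: [-179.7, -0.4, -86.3]
force: [-0.3, -0.1, -3.8]
gripper_width: 27.9
time_s: 25.48
ee_pos: [577.3, -305.1, 9.0]
ee_rot: [-179.7, -0.4, -86.3]
force: [-0.2, 0.7, -4.1]
gripper_width: 27.7
```

```bash
python3 -m creep '0 0 -0.1 0 0.004 0 1;0 0 -0.05 0 0 0 1'; python3 -m creep '0 0 -0.05 0 0 0 1;0 0 0 0 0 0 1'
```

```text
time_s: 25.65
ee_pos: [577.3, -305.1, 8.6]
ee_rot: [-179.9, -0.4, -86.3]
force: [-1.3, -0.0, 0.4]
gripper_width: 27.5
time_s: 25.82
ee_pos: [577.3, -305.1, 8.7]
ee_rot: [-179.9, -0.4, -86.3]
force: [-0.5, -0.4, -3.3]
gripper_width: 27.7
```

```bash
python3 -m creep '0 0 0 0 0 0 0.4;0 0 0 0 0 0 0.4;0 0 0 0 0 0 0;0 0 0 0 0 0 -0.5;0 0 0 0 0 0 -1;0 0 0 0 0 0 -1;0 0 0 0 0 0 -1;0 0 0 0 0 0 -1;0 0 0 0 0 0 -1;0 0 0 0 0 0 -1'; python3 -m creep '0 0 1 0 0 0 -1;0 0 2 0 0 0 -1;0 0 4 0 0 0 -1;0 0 4 0 0 0 -1;0 0 4 0 0 0 -1;0 0 2 0 0 0 -1;0 0 0 0 0 0 -1;0 0 0 0 0 0 -1'; python3 wr.py e3 wrench wrench_ring mat; python3 - <<'E'
from h import *
a=grab('scene','es.png');b=grab('side','ed.png')
E
```

```text
time_s: 26.65
ee_pos: [581.2, -307.1, 10.7]
ee_rot: [-179.4, -0.7, -86.3]
force: [0.2, 0.6, -0.1]
gripper_width: 78.0
time_s: 27.32
ee_pos: [578.0, -305.3, 191.2]
ee_rot: [-179.5, -0.6, -86.3]
force: [-0.8, -0.1, 0.6]
gripper_width: 91.4
wrench [([249.7, 194.8], 0.84)]
wrench_ring [([248.9, 71.0], 0.72)]
mat []
27.5167 [ 576.76207052 -304.65110467  187.54785317] [-179.77408443   -0.40115197  -86.29406832] [-0.46830788 -0.31984014  0.27624212] 90.99425870046765
```

View pics/e3.png

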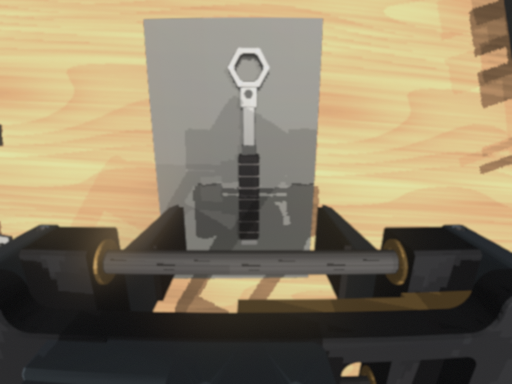

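View pics/es.png

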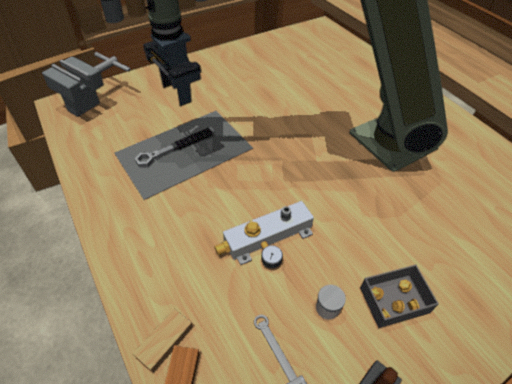

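View pics/ed.png

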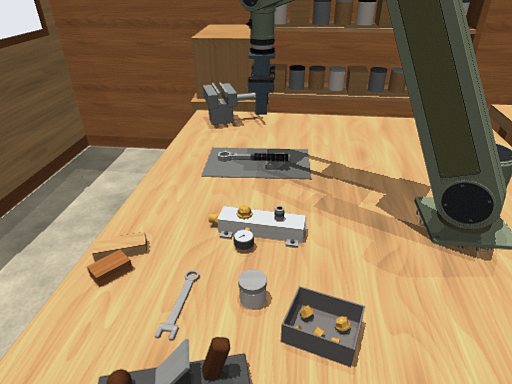

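```bash
python3 -c "
from h import *
print(monitor.state()['time_s'],job.job_done())"
```

```text
the job is handed in; nothing more can be done
27.6167 None
```

The plug was tightened until the wrench clicked, the wrench is back flat on the mat, and the job was handed in at 27.6 s. The hand-in reports no verdict.

- **Fitting and tightening:** I gripped the wrench near x = 31 mm of its handle and pushed the ring down over the hexagon until it met the collar. I then turned it clockwise about 29° under load.
- **Click:** The moment at the pin peaked at about 1.65 N m and fell to 1.31 N m. The wrist pictures showed the ring turned about 3° (0.05 rad) against the handle. I stopped there and held it for about 0.4 s. The solid stop is at 0.16 rad.
- **Easing off:** I backed off only within the hexagon's play. The moment the other way never passed about 0.4 N m (0.7 to 1 N m slackens the plug). Lifting off took about 3 N beyond the wrench's weight.
- **Last pictures:** The wrench lies straight and flat on the mat, the gripper is open and clear of it by about 180 mm, and the jar and spanner look unmoved.

**Not certain:**
- I did not measure the plug's final height. Its tightness, about 1.7 to 1.9 N m, comes from force readings with an offset of about 0.15 N m.
- Part of the push went through as a grip moment, so the side force at the click was about 7 N instead of 15 N.
- Before the fit, the fixed cameras and the wrist camera disagreed by 2 to 3 mm. I used the wrist camera, and the ring went on cleanly.

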